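# Empty the barrel finisher

## Task

The barrel finisher has done its run: switch it off at the control box by pulling the locking toggle out and flipping it down until it drops home in its lower notch. Then pull the index plunger's T-handle, turn it a quarter turn and let it settle in its rest notch, and use the side lever to tip the barrel mouth-down as far as it goes over the tray. Leave the plunger parked and don't shift the tray or anything else on the bench.

Things in the scene. Friction and masses are not known exactly. Their poses are not given: they have to be found in the camera images.
- console: grey control box, 160 mm deep, 130 wide, 147 high at the back, fixed on the bench. Origin at the centre of its underside; x points to its back, z up. Its face slopes 38 degrees, rising away from the operator, and carries the locking toggle in the middle. It stands to the left or to the right of the machine.
- toggle_pivot (a point): fixed point on the toggle's hinge line (14 mm under the sloping face); axes as console. The hinge line runs along y; the face's outward normal is 38 degrees from z towards -x.
- toggle_grip (a point): centre of the toggle's flat aluminium bat head, 78 mm from the pivot along the bat when the bat is in. The head is 50 mm long along the bat (25 either way), 14 mm thick along y (the hinge direction; grasp here) and 18 mm along x. z points outward along the bat, y along the hinge line. The slotted steel gate (30 x 26 mm) ends 44 mm inside of this point and the sloping face 64 mm inside of it.
- toggle_swing (a joint): angle of the bat, rad: 0 = on (upper notch, bat leaning 24 degrees from vertical towards the operator), 0.5 = off (lower notch, 52 degrees from vertical towards the operator). It swings about the hinge line in the upright plane, down towards the operator.
- toggle_bat (a joint): how far the bat is pulled out along its own length, m: 0 = home in a notch, 0.012 = the limit. A steel cross pin on the bat sits in a notch and bars the swing until the bat is out 8 mm or more. Spring: 5 N at home, 9.8 N at the limit; it pulls the bat home when let go over a notch.
- machine: tilting barrel finisher: grey base plate 180 x 200 mm, fixed on the bench, with two upright side plates that carry the barrel between them. Origin on the bench under the tilt axis; x points to its back, y to its left, z up. The barrel's mouth faces -x, towards the robot.
- trunnion (a point): fixed point on the barrel's tilt axis, midway between the side plates, 155 mm above the bench; the axis runs along y of machine.
- plunger_grip (a point): centre of the black T-handle of the index plunger, on the machine's right side plate (-y). The T-bar is 67 mm long along x, 15 mm thick (grasp across it); z points outward along the plunger, which leans 27 degrees from vertical towards -x of the machine. Under the bar a 13 mm stem, then the top of the 30 mm square slotted sleeve, 33 mm inside of this point when the plunger is in.
- plunger (a joint): how far the index plunger is pulled out, m: 0 = in the index notch of the barrel's quadrant (the barrel cannot tilt), 0.022 = the limit. Spring: 4 N at 0, 10.6 N at the limit. Parked, it reads 0.014.
- plunger_t (a joint): turn of the T-handle about the plunger, rad: 0 = bar in the plane of the tilt (as at the start), with its cross pin in the deep slot of the sleeve. It can turn only when pulled out 0.017 or more; at a quarter turn either way (+1.57 or -1.57, within 0.15) the pin drops 3 mm into the rest notches and keeps the plunger out. Stops at +-1.75.
- lever_grip (a point): centre of the round black grip of the tipping lever, 80 mm long along y, 22 mm thick, on the machine's left side, 135 mm from the tilt axis and 146 mm to the left of trunnion. At the start the lever leans 10 degrees from vertical towards -x of the machine.
- barrel_mouth (a point): centre of the black barrel's open mouth, 92 mm wide, 118 mm from the tilt axis.
- barrel (a joint): tilt of the barrel and its lever about the tilt axis, rad: 0 = running position, mouth 40 degrees above level; 1.134 = the stop, mouth 25 degrees below level. The lever's grip moves towards the robot (-x of the machine) and down. The bearing is stiff (about 0.75 N m, 6 N at the grip): the barrel stays where it is left.
- tray: open steel tray 190 x 200 mm, 42 high, loose on the bench under the mouth.
- cleaner: white ultrasonic cleaner, 156 x 134 mm, 124 high, fixed on the other side of the machine from the control box.
- compound_bottle: white jar, 48 mm wide, 85 high, loose.
- bench_block: steel bench block 75 x 75 mm, 22 high, loose.
- mandrel: steel ring mandrel lying flat, 250 mm long, loose.
- hammer: hammer lying flat, loose.
- brush: brush lying flat, loose.
- pot: white bowl, 76 mm wide, 60 high, loose.

How it is judged:
By the outcome, as a careful person would: the job done as asked, in the order asked, and still so for the second after the job is handed in, with the robot touching nothing.
It also fails if it takes over 72 s, if anything falls off the work surface, if the arm or the gripper's body presses on something with over 40 N, if the wrist force passes 120 N, or if a joint passes its speed limit or range.

## Robot

A 6-joint arm with a two-finger parallel gripper is mounted at the origin on the work surface. World frame = base frame: x ahead of the robot, y to its left, z up, the work surface at z = 0. Lengths are in mm, angles in rad, forces in N, time in s.
With the tool pointing down it reaches from about 325 to 875 mm from the base axis. Payload 4.4 kg.
Tool frame: the origin (TCP) lies midway between the tips of the shut fingers; the grasp point (between the pads) lies 19 mm behind it; z points along the fingers, x is the direction in which the jaws open and shut, and the axes are right-handed (so a half turn about z gives the same grasp; the last joint's range is limited). The gripper opens to 85 mm and grips with 20 to 120 N. Pads are 22 mm wide; open, the fingers measure 114 mm over their backs; the gripper's body (76 mm by 85 mm) begins 54 mm behind the grasp point. The pads swing forward as they close: fully open they stand 13 mm farther back than shut.
Start: joints at [-0.15, 0.207, 1.542, -0, 1.393, -0.15], TCP at [575.002, -0.012, 231.282] pointing down, gripper open.
Joint ranges: [-2.73, 2.73], [-0.86, 2.22], [0.23, 2.46], [-1.11, 4.25], [0.08, 2.63], [-2.82, 2.82]. Speed limits (rad/s): [2.79, 2.79, 3.14, 3.14, 3.14, 3.14].

## Interface

Orientations are given as [roll, pitch, yaw] about the fixed x, y, z axes, in that order (R = Rz(yaw) Ry(pitch) Rx(roll)).
In Python, from plant import sense, optics, env gives the robot as it stands.
- The arm moves only by the tool arm_command, never from a script. Its arguments are lists of equal length, an entry for each row: "delta_pos": the shift along the tool's x, y, z in m, a list of three; "rotation": the turn, a rotation vector about the tool's x, y, z in degrees, a list of three; "gripper": the opening, from 0 (shut) to 1 (fully open). In form: {"delta_pos": [[dx, dy, dz], ...], "rotation": [[wx, wy, wz], ...], "gripper": [gripper, ...]}. A call has 1 to 20 rows; each row shifts and turns the pose as measured when the row begins, along the tool's axes as they then stand; what a row does not reach is not made up. A row lasts 1/10 s, in which the tool goes at most 50 mm and 8.59 degrees, less where a joint would pass 70% of its speed; a pose out of reach is approached as far as the arm can. A call with a gripper value outside its range is refused whole. The fingers move at their own pace and stop on an object; "newtons" is the grip in N (left out, the last holds). Time passes only in rows, so rows that do not move let the fingers close. It gives the time, the measured TCP pose, the force and the opening at its end, in the units of the state.
- sense(): the state, without advancing time (a new reading comes with each control period).
- optics.get_image(name): name is "scene" or "side" or "wrist"; returns (picture, depth): 400x640x3 uint8, red, green, blue; 400x640 float32, mm along the optical axis (not along the pixel's ray), 0 where there is no reading.
- optics.calibration(name): a dict with "fx", "fy", "cx", "cy" (pixels), "T" (4x4, takes a point from camera to world coordinates); the wrist camera has in their place "mount" (4x4, takes a point from camera to tool coordinates, whose origin is the TCP and whose axes are the tool frame's). Camera axes: x right, y down, z forward; pixel columns grow to the right and rows downward; lengths in mm; the calibration is good to about 2 mm. A picture is of the moment at which its call begins: read the wrist's pose just before it. calibration takes no time and is no camera call.
- env.close_job(): hands the job in, once; it reports no verdict.
The state is a dict: "time_s": time; "joints": joint angles; "joint_vel": joint speeds; "joint_efforts": joint torques, N m; "tool_pos": TCP position; "orientation": TCP orientation; "contact_force": force on the tool from outside, world axes, zero at the start; "wrist_torque": the same for the moment, N m; "gripper_width": opening from 0.0 (shut) to 1.0 (fully open).
Only numpy, scipy, OpenCV 4.12 (cv2) and the standard library are available. Lean on these libraries where they do the work, as an engineer would, in place of code of your own. Each camera call takes 0.05 s, during which the arm holds its last target. There are 200 camera calls.

## Working session

There is one attempt and no reset: what is moved stays moved. The work goes in short steps, Python scripts to look and compute and a tool call to move; the robot and the scene stay as the last step left them, time stands still between calls to the robot, and variables do not carry over. Pictures are saved under pics/ and viewed, on a budget of 10 in all, crops included, one or two more only if the job needs it, and the job is handed in when it is done.

Besides the shell and the picture viewer there is one more tool, called after "Emit:" as name(argument=value, ...) on one line, values as JSON. arm_command: Moves the arm, as the interface text tells. Its arguments: {"type":"object","properties":{"delta_pos":{"type":"array","items":{"type":"array","items":{"type":"number"}}},"rotation":{"type":"array","items":{"type":"array","items":{"type":"number"}}},"gripper":{"type":"array","items":{"type":"number"}},"newtons":{"type":"number"}},"required":["delta_pos","rotation","gripper"]}

```bash
ls; mkdir -p pics; python3 - <<'E'
from plant import sense, optics, env
import cv2,numpy as np
print(sense())
for n in("scene","side"):
    im,d=optics.get_image(n); cv2.imwrite(f"pics/{n}0.png",im[:,:,::-1]); np.savez(f"pics/{n}0.npz",im=im,d=d)
    print(n,optics.calibration(n), (d>0).mean())
print(optics.calibration("wrist"))
E
```

```text
pics
{'time_s': 0.0, 'joints': array([-1.50482700e-01,  2.07435302e-01,  1.54294381e+00,  1.75485425e-05,
        1.39348493e+00, -1.50479222e-01]), 'joint_vel': array([ 0.0005836 , -0.00032389,  0.000786  ,  0.00054694, -0.00149562,
        0.00174582]), 'joint_efforts': array([ 4.44781954e-04, -3.83034396e+01, -2.91594708e+01, -2.26178481e-04,
        1.06274080e-02,  5.83859855e-05]), 'tool_pos': array([5.74254724e+02, 1.17158537e-01, 2.30121869e+02]), 'orientation': array([-3.14123507e+00,  2.24313823e-03, -6.19250671e-06]), 'contact_force': array([ 0.13591495,  0.3377782 , -0.91740425]), 'wrist_torque': array([ 0.03466116,  0.05197248, -0.02931585]), 'gripper_width': 0.998888561530825}
scene {'fx': 431.1573414545705, 'fy': 431.1573414545705, 'cx': 327.17032584400397, 'cy': 210.47907481142718, 'T': array([[-3.08829427e-01,  7.53974759e-01, -5.79781380e-01,
         1.32666232e+03],
       [ 9.51022912e-01,  2.36198466e-01, -1.99413405e-01,
         3.18617632e+02],
       [-1.34092018e-02, -6.12970104e-01, -7.89992307e-01,
         1.36345578e+03],
       [ 0.00000000e+00,  0.000
[... 284 characters left out ...]
8e-01,  6.37190150e-01, -5.79818451e-01,
         1.00062051e+03],
       [-1.19119483e-02, -6.78153330e-01, -7.34823902e-01,
         1.46788243e+03],
       [ 0.00000000e+00,  0.00000000e+00,  0.00000000e+00,
         1.00000000e+00]])} 0.99594140625
{'fx': 358.1415448664372, 'fy': 358.1415448664372, 'cx': 314.43429090919, 'cy': 191.92986602011, 'mount': array([[ 9.99999875e-01, -3.15359532e-04, -3.86724972e-04,
         5.01715428e-03],
       [ 4.20691089e-04,  9.49598507e-01,  3.13468497e-01,
        -8.07258220e+01],
       [ 2.68378178e-04, -3.13468620e-01,  9.49598521e-01,
        -1.42606960e+02],
       [ 0.00000000e+00,  0.00000000e+00,  0.00000000e+00,
         1.00000000e+00]])}
```

View pics/scene0.png

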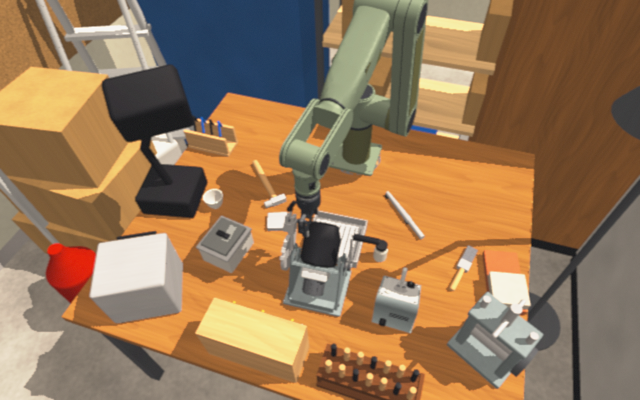

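View pics/side0.png

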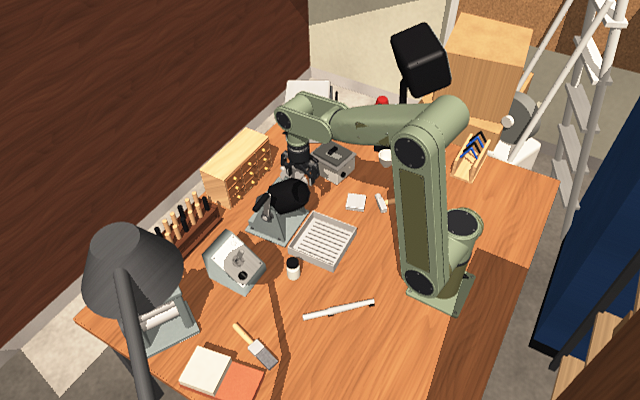

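The scene view shows the machine in the middle (barrel about 320,240; lever grip 372,242). The console is at 397,303 with its bat near 403,280, on the robot's left. The gripper hides the plunger (about 290,235). The side view shows the console at 235,260 and the tray at 322,240. Next I'll make a metric top view from both depth images.

```bash
cat > h.py <<'E'
import numpy as np,cv2
from scipy.spatial.transform import Rotation as R
from plant import sense,optics,env
def cloud(n,d,T=None):
    c=optics.calibration(n); T=c["T"] if T is None else T
    v,u=np.mgrid[:400,:640]
    p=np.stack([(u-c["cx"])/c["fx"]*d,(v-c["cy"])/c["fy"]*d,d],-1)
    return p@T[:3,:3].T+T[:3,3]
def tool():
    s=sense(); T=np.eye(4); T[:3,:3]=R.from_euler("xyz",s["orientation"]).as_matrix(); T[:3,3]=s["tool_pos"]; return T
def wrist(name):
    T=tool()@optics.calibration("wrist")["mount"]; im,d=optics.get_image("wrist")
    cv2.imwrite(f"pics/{name}.png",im[:,:,::-1]); P=cloud("wrist",d,T); np.savez(f"pics/{name}.npz",im=im,d=d,P=P,T=T); return im,d,P
E
python3 - <<'E'
from h import *
# top view: 2 px/mm ->  x up, y left ; range x 350..950, y -300..400
out=[]
tv=np.zeros((600,800,3),np.uint8);zb=np.full((600,800),-1e9)
for n in("scene","side"):
    f=np.load(f"pics/{n}0.npz");P=cloud(n,f["d"]);
    for p,c in zip(P.reshape(-1,3),f["im"].reshape(-1,3)):
        if p[2]>300 or p[2]<-20: continue
        r=int(950-p[0]);q=int(400-p[1])
        for a in(0,1):
            for b in(0,1):
                if 0<=r+a<600 and 0<=q+b<800 and p[2]>zb[r+a,q+b]: zb[r+a,q+b]=p[2];tv[r+a,q+b]=c
for k in range(0,800,100): cv2.putText(tv,str(400-k),(k,10),0,.35,(255,255,0));cv2.line(tv,(k,0),(k,600),(0,90,0),1)
for k in range(50,600,100): cv2.putText(tv,str(950-k),(0,k),0,.35,(255,255,0));cv2.line(tv,(0,k),(800,k),(0,90,0),1)
cv2.imwrite("pics/top.png",tv[:,:,::-1])
E
```

```text
(no output)
```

View pics/top.png

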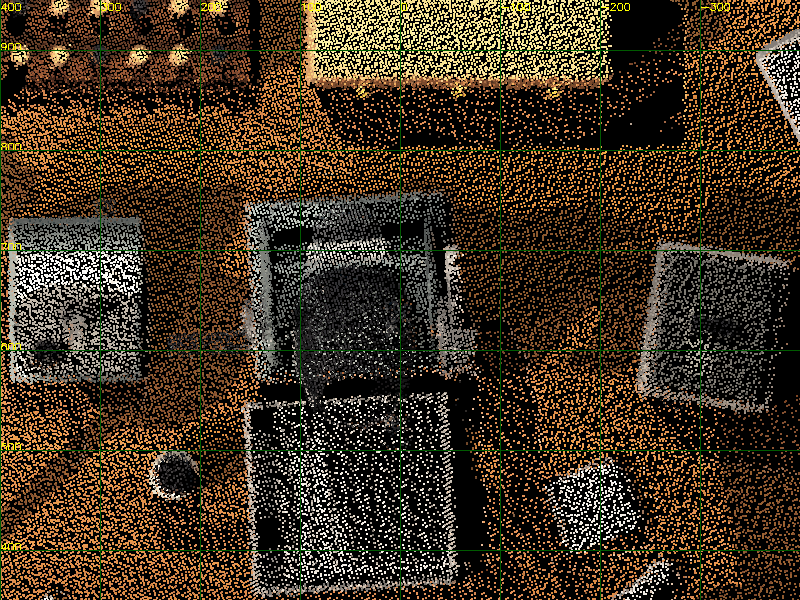

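The top view shows the console at x 570–732, y 258–392, with yaw near 0. The machine base's back edge is near x 750, with yaw about +3°. The tray is at x 360–555, y -50–150. The bottle is near (475,225) and the T-handle near (595,-60).

```bash
python3 - <<'E'
from h import *
for n in("scene","side"):
    f=np.load(f"pics/{n}0.npz");P=cloud(n,f["d"]);im=f["im"].astype(int)
    x,y,z=P[...,0],P[...,1],P[...,2]
    m=(x>540)&(x<760)&(y>240)&(y<410)&(z>10)
    c=cv2.minAreaRect(P[m][:,:2].astype(np.float32)); print(n,"console rect",c, np.percentile(x[m],[1,99]),np.percentile(y[m],[1,99]),z[m].max())
    fx=x[m&(z>145)]
    # back-top edge line x(y), sides
    q=m&(z>143)&(z<150); 
    print(" top pts",q.sum(), P[q].mean(0))
    # bat: above slope: face height est; print points with z over face
    b=m&(z>150)
    print(" bat >150:",b.sum())
    for lo in range(150,230,10):
        s=b&(z>=lo)&(z<lo+10)
        if s.sum()>2: print("  ",lo,s.sum(),P[s].mean(0).round(1),y[s].min().round(1),y[s].max().round(1))
    l=(x>500)&(x<700)&(y>90)&(y<260)&(z>255)&(z<320)&(im.max(-1)<90)
    if l.sum()>5: print(" lever",l.sum(),P[l].mean(0),np.percentile(P[l],[2,98],axis=0), cv2.fitLine(P[l][:,:2].astype(np.float32),2,0,.01,.01).ravel())
    t=(x>540)&(x<640)&(y>-110)&(y<-20)&(z>100)&(z<215)
    print(" plunger");
    for lo in range(100,260,10):
        s=(x>560)&(x<650)&(y>-100)&(y<-35)&(z>=lo)&(z<lo+10)
        if s.sum()>2: print("  ",lo,s.sum(),P[s].mean(0).round(1),P[s].min(0).round(),P[s].max(0).round(),im[s].mean(0).round())
    mm=(x>560)&(x<780)&(y>-80)&(y<170)&(z>4)&(z<20)
    print(" base",cv2.minAreaRect(P[mm][:,:2].astype(np.float32)))
E
```

```text
scene console rect ((646.5733642578125, 323.9789123535156), (209.57852172851562, 133.77841186523438), 2.3861801624298096) [577.61675774 745.90761517] [261.5520233  388.79564576] 184.82996003401536
 top pts 413 [710.31394369 325.57124273 146.71428386]
 bat >150: 113
   150 80 [698.3 328.  151.9] 261.2 389.5
   160 11 [615.8 323.9 166.5] 317.7 331.2
   170 16 [608.8 325.2 175.7] 318.5 331.2
   180 6 [610.  323.9 182.1] 320.7 328.9
 lever 146 [611.62636307 193.19262136 296.68004184] [[602.79390572 155.3450001  289.74845118]
 [618.85325668 230.87766992 302.63733108]] [ 6.1958615e-02 -9.9807870e-01  6.1162634e+02  1.9319263e+02]
 plunger
   160 4 [645.7 -48.4 166.4] [641. -50. 166.] [650. -47. 167.] [142. 134. 126.]
   170 3 [635.7 -45.8 176.4] [617. -51. 175.] [647. -36. 179.] [142. 121. 106.]
   180 25 [635.5 -41.  185.6] [616. -51. 180.] [650. -35. 190.] [124. 116. 109.]
   190 18 [635.2 -42.7 194.7] [612. -52. 191.] [648. -38. 200.] [141. 128. 118.]
   200 19 [631.  -43.2 204.8] [602. -51. 200.] [650. -38. 209.] [145. 131. 121.]
   210 23 [627.8 -45.7 214.5] [596. -60. 210.] [647. -38
[... 1260 characters left out ...]
645. -39. 190.] [179. 166. 152.]
   190 26 [621.3 -47.2 194.8] [595. -66. 191.] [649. -37. 200.] [152. 141. 130.]
   200 21 [624.  -45.6 205.1] [599. -60. 200.] [650. -38. 210.] [149. 137. 126.]
   210 22 [620.2 -44.9 215.2] [597. -54. 210.] [648. -37. 219.] [167. 156. 144.]
   220 22 [619.2 -44.9 224.8] [592. -59. 220.] [647. -37. 230.] [158. 148. 137.]
   230 19 [610.5 -41.8 235.1] [592. -53. 231.] [642. -36. 240.] [125. 116. 107.]
   240 3 [609.7 -38.3 244.9] [605. -40. 241.] [614. -37. 247.] [98. 91. 85.]
   250 3 [577.2 -44.7 256.8] [576. -49. 255.] [579. -40. 258.] [116. 104.  94.]
 base ((672.1748046875, 46.471832275390625), (246.70022583007812, 210.60845947265625), 89.99258422851562)
```

Emit:
arm_command(delta_pos=[[0, 0, -0.05], [0, 0, -0.05], [0, 0, -0.05], [0, 0, -0.04], [0, -0.047, 0], [0, -0.047, 0], [0, -0.047, 0], [0, -0.047, 0], [0, -0.047, 0], [0, -0.047, 0], [0, -0.045, 0]], rotation=[[0, 0, 0], [0, 0, 0], [0, 0, 0], [0, 0, 0], [0, 0, 0], [0, 0, 0], [0, 0, 0], [0, 0, 0], [0, 0, 0], [0, 0, 0], [0, 0, 0]], gripper=[1, 1, 1, 1, 1, 1, 1, 1, 1, 1, 1])

```text
time_s: 1.2
tool_pos: [575.0, 331.4, 419.8]
orientation: [-3.141, 0.017, -0.015]
contact_force: [0.1, 0.1, -0.4]
gripper_width: 1.002
```

Emit:
arm_command(delta_pos=[[0, 0, 0], [0, 0, 0], [0, 0, 0], [0, 0, 0], [0, 0, 0], [0, 0, 0], [0, 0, 0], [0, 0, 0], [0, 0, 0], [0, 0, 0], [0, 0, 0], [0, 0, 0], [0, 0, 0], [0, 0, 0], [0, 0, 0]], rotation=[[0, 0, 8.2], [0, 0, 8.2], [0, 0, 8.2], [0, 0, 8.2], [0, 0, 8.2], [0, 0, 8.2], [0, 0, 8.2], [0, 0, 8.2], [0, 0, 8.2], [0, 0, 8.2], [0, 0, 8.2], [8, 0, 0], [8, 0, 0], [8, 0, 0], [0, 0, 0]], gripper=[1, 1, 1, 1, 1, 1, 1, 1, 1, 1, 1, 1, 1, 1, 1])

```text
time_s: 2.7
tool_pos: [570.2, 338.6, 394.9]
orientation: [-2.761, -0.016, -1.645]
contact_force: [-0.2, -0.5, -1.2]
gripper_width: 0.999
```

```bash
python3 - <<'E'
from h import *
im,d,P=wrist("w1")
for n in("scene","side"):
    i2,d2=optics.get_image(n); np.savez(f"pics/{n}1.npz",im=i2,d=d2); 
    if n=="scene": a=cv2.resize(i2[170:330,230:450],(660,480),interpolation=cv2.INTER_CUBIC)
    else: b=cv2.resize(i2[150:310,190:410],(660,480),interpolation=cv2.INTER_CUBIC)
o=np.vstack([cv2.resize(a,(400,290)),cv2.resize(b,(400,290))]);w=cv2.resize(im,(400,250))
w=np.vstack([w,np.zeros((330,400,3),np.uint8)])
cv2.imwrite("pics/c1.png",np.hstack([o,w])[:,:,::-1])
x,y,z=P[...,0],P[...,1],P[...,2]
for lo in range(100,200,8):
    s=(x>540)&(x<700)&(y>295)&(y<355)&(z>=lo)&(z<lo+8)
    # above face only
    zf=147-np.tan(np.radians(38))*(690-x); s&=z>zf+18
    if s.sum(): print(lo,s.sum(),P[s].mean(0).round(1),P[s].min(0).round(1),P[s].max(0).round(1),im[s].mean(0).round())
fm=(y>270)&(y<380)&(abs(y-325)>25)&(x>590)&(x<670)&(z>60)&(z<140)
print(np.linalg.lstsq(np.c_[P[fm],][:,:2].astype(float)@np.eye(2)+0 if 0 else np.c_[P[fm][:,:2],np.ones(fm.sum())],P[fm][:,2],rcond=None)[0])
E
```

```text
108 6 [623.8 320.2 113.6] [620.5 312.  110.7] [626.3 335.6 115.3] [138. 129. 118.]
116 7 [631.9 324.7 121.1] [630.6 319.2 119.6] [632.7 327.9 122.1] [101.  96.  88.]
124 7 [631.  323.6 125.5] [630.  320.7 124.3] [632.3 326.9 126.6] [107. 101.  92.]
140 29 [626.1 324.2 144.3] [615.8 317.1 140.3] [628.5 330.7 147.9] [106. 100.  91.]
148 33 [622.5 324.6 151.8] [616.7 317.  148.2] [625.5 330.7 155.6] [111. 105.  95.]
156 31 [619.7 324.3 159.9] [615.8 317.5 156.1] [622.4 329.9 163.6] [110. 104.  95.]
164 37 [615.4 324.6 167.9] [606.9 316.9 164. ] [618.7 330.6 171.8] [111. 105.  96.]
172 185 [605.6 323.7 176.7] [597.2 316.8 172. ] [615.  330.6 180. ] [150. 141. 129.]
180 16 [607.9 323.5 180.4] [604.6 320.1 180. ] [610.  327.7 181.1] [168. 159. 144.]
[ 7.30911128e-01  1.91227565e-02 -3.72080389e+02]
```

View pics/c1.png

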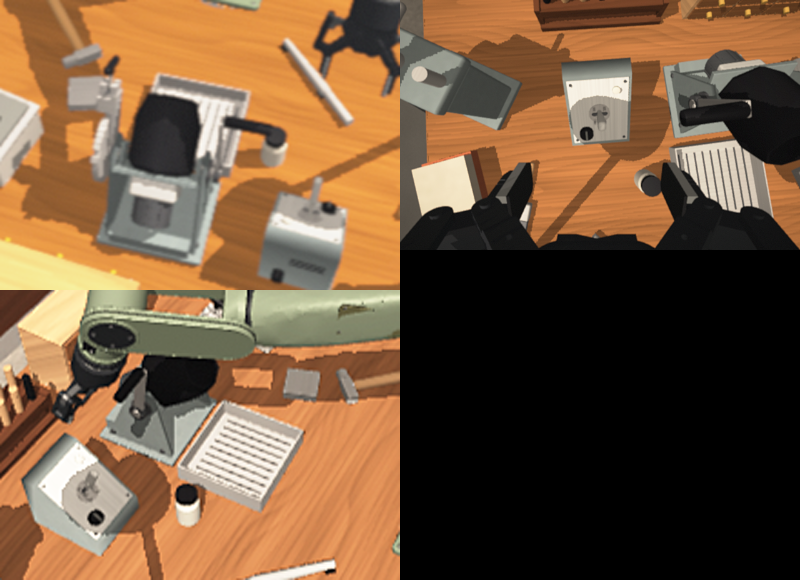

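The crop shows the bat upright on the console, the plunger's black T-handle at (112,65) in the scene crop, and the lever grip at (255,128). The measured toggle head centre is about (614.5,324,154).

```bash
cat >> h.py <<'E'
def frame(z,x,yaw):
    z=np.array(z,float);z/=np.linalg.norm(z);x=np.array(x,float);x-=z*(x@z);x/=np.linalg.norm(x)
    return R.from_euler("z",yaw,degrees=True).as_matrix()@np.c_[x,np.cross(z,x),z]
def to(p,Rt):
    T=tool(); w=R.from_matrix(T[:3,:3].T@Rt).as_rotvec(degrees=True)
    dp=np.array(p)-T[:3,3]
    print("turn(tool,deg)",w.round(1),"shift in tool now",(T[:3,:3].T@dp).round(1),"shift in final tool axes",(Rt.T@dp).round(1))
E
python3 - <<'E'
from h import *
a=np.radians(24)
Rt=frame([np.sin(a),0,-np.cos(a)],[0,-1,0],1.5)
g=np.array([614.5,324,154]); to(g-Rt[:,2]*61,Rt); to(g+Rt[:,2]*19,Rt); print(sense()["joints"])
# plunger from cleared views
for n in("scene","side"):
    f=np.load(f"pics/{n}1.npz");P=cloud(n,f["d"]);im=f["im"].astype(int)
    x,y,z=P[...,0],P[...,1],P[...,2]
    m=(x>530)&(x<660)&(y>-130)&(y<-30)&(z>150)&(z<330)
    k=m&(im.max(-1)<75)
    if k.sum(): print(n,"dark",k.sum(),P[k].mean(0).round(1),np.percentile(P[k],[3,97],axis=0).round(1))
    for lo in range(150,320,8):
        s=m&(z>=lo)&(z<lo+8)
        if s.sum()>2: print(lo,s.sum(),P[s].mean(0).round(1),P[s].min(0).round(),P[s].max(0).round(),im[s].mean(0).round())
E
```

```text
turn(tool,deg) [ 1.8 -2.9 -5.2] shift in tool now [ 12.3  58.2 182.4] shift in final tool axes [ 15.9  65.2 179.7]
turn(tool,deg) [ 1.8 -2.9 -5.2] shift in tool now [  8.1  55.9 262.2] shift in final tool axes [ 15.9  65.2 259.7]
[ 0.50563481  0.13939132  1.32471694 -0.2237912   1.35975445  2.16324015]
scene dark 27 [579.9 -57.2 320.6] [[554.4 -61.  310.9]
 [596.6 -52.9 326.9]]
158 12 [643.6 -43.8 163.4] [616. -51. 160.] [660. -30. 166.] [134. 125. 116.]
166 7 [634.8 -35.7 171.6] [620. -51. 166.] [652. -30. 174.] [120. 110. 100.]
174 19 [640.3 -38.5 179.5] [620. -52. 174.] [658. -30. 182.] [111. 107. 101.]
182 33 [639.7 -38.7 185.6] [616. -51. 183.] [658. -31. 190.] [122. 112. 102.]
190 17 [637.5 -43.8 193.9] [615. -52. 190.] [652. -37. 198.] [136. 125. 117.]
198 19 [634.4 -43.1 202. ] [612. -50. 198.] [658. -38. 205.] [147. 132. 122.]
206 20 [628.1 -44.9 209.8] [595. -51. 207.] [657. -38. 214.] [158. 139. 125.]
214 24 [626.9 -46.9 218.2] [594. -62. 215.] [658. -39. 222.] [159. 143. 130.]
222 54 [634.6 -52.5 226.2] [594. -63. 222.] [658. -39. 230.] [202. 192. 181.]
230 16 [622.2 -44.
[... 746 characters left out ...]
15.  78.  55.]
310 15 [568.1 -56.2 313.6] [556. -62. 310.] [596. -52. 317.] [88. 66. 53.]
318 24 [586.3 -58.5 322.4] [569. -65. 318.] [599. -53. 326.] [70. 56. 50.]
side dark 19 [568.8 -56.  310.5] [[559.7 -62.1 301.2]
 [581.2 -50.3 318.2]]
262 5 [583.7 -63.3 267.1] [576. -69. 264.] [605. -46. 270.] [196. 185. 170.]
270 22 [584.8 -59.3 273.6] [572. -78. 270.] [603. -43. 278.] [211. 202. 185.]
278 22 [589.8 -59.8 280.8] [573. -78. 278.] [598. -43. 285.] [219. 209. 197.]
286 10 [583.4 -54.8 288.9] [572. -63. 286.] [596. -41. 293.] [186. 177. 165.]
302 9 [567.2 -56.9 306.1] [557. -63. 302.] [584. -52. 309.] [43. 43. 38.]
310 14 [569.2 -54.9 314. ] [558. -61. 312.] [585. -49. 318.] [58. 46. 40.]
```

Emit:
arm_command(delta_pos=[[0, 0, 0], [0, 0, 0], [0.006, 0.022, 0.035], [0.005, 0.022, 0.035], [0.005, 0.021, 0.035], [0, 0, 0.035], [0, 0, 0.03], [0, 0, 0]], rotation=[[0.9, -1.5, -2.6], [0.9, -1.4, -2.6], [0, 0, 0], [0, 0, 0], [0, 0, 0], [0, 0, 0], [0, 0, 0], [0, 0, 0]], gripper=[1, 1, 1, 1, 1, 1, 1, 1])

```text
time_s: 3.65
tool_pos: [610.0, 324.2, 229.9]
orientation: [-2.707, 0.013, -1.555]
contact_force: [-1.2, -0.6, -1.3]
gripper_width: 1.002
```

```bash
python3 - <<'E'
from h import *
a=np.radians(24)
Rt=frame([np.sin(a),0,-np.cos(a)],[0,-1,0],1.5)
g=np.array([614.5,324,154]); to(g-Rt[:,2]*61,Rt); to(g+Rt[:,2]*19,Rt)
im,d,P=wrist("w2")
x,y,z=P[...,0],P[...,1],P[...,2]
u=np.array([-np.sin(a),0,np.cos(a)]);v=np.array([np.cos(a),0,np.sin(a)])
q=P-g; s,t=q@u,q@v
for lo in range(-44,34,6):
    m=(abs(q[...,1])<14)&(abs(t)<18)&(s>=lo)&(s<lo+6)
    if m.sum(): print(lo,m.sum(),"y",np.percentile(y[m],[3,97]).round(1),"t",np.percentile(t[m],[3,50,97]).round(1))
m=(abs(q[...,1])<14)&(abs(t)<18); print(np.percentile(s[m],[90,97,99]))
E
```

```text
turn(tool,deg) [-0.9  0.4 -0.9] shift in tool now [ 0.8 26.9  9.8] shift in final tool axes [ 0.3 26.8 10.2]
turn(tool,deg) [-0.9  0.4 -0.9] shift in tool now [ 1.4 28.2 89.8] shift in final tool axes [ 0.3 26.8 90.2]
-44 423 y [311.  336.7] t [-12.8  -1.1   7.7]
-38 37 y [319.7 328. ] t [1.3 3.1 4.2]
-32 16 y [320.8 326.8] t [2.4 3.7 4. ]
-26 1 y [328.3 328.3] t [5.9 5.9 5.9]
-20 48 y [317.3 330. ] t [3.5 7.3 8.1]
-14 71 y [317.2 330.2] t [3.4 7.2 8.1]
-8 73 y [317.3 330.4] t [3.4 7.2 8.1]
-2 78 y [317.3 330.1] t [3.7 7.3 8.3]
4 82 y [317.4 330.2] t [3.9 7.4 8.3]
10 92 y [317.3 330.1] t [3.7 7.4 8.3]
16 108 y [316.9 330.1] t [-0.8  7.3  8.4]
22 543 y [317.6 329.5] t [-7.3  1.2  7.6]
28 3 y [323.  324.1] t [-2.5  2.4  3.8]
[25.98592031 26.91178725 27.43477536]
```

View pics/w2.png

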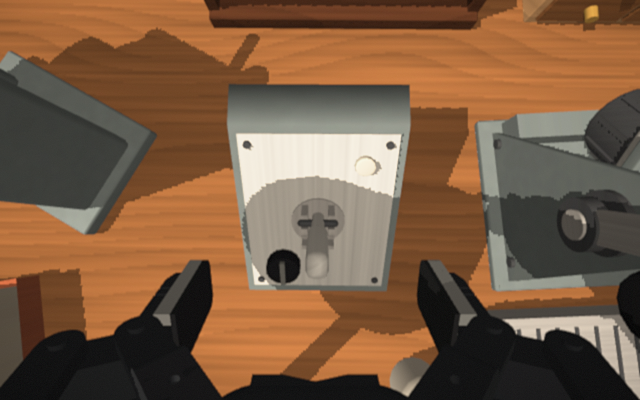

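The wrist view shows the bat head at (317,260) between the open jaws. The estimate is confirmed within about 1.5 mm. Next I'll grasp.

Emit:
arm_command(delta_pos=[[0, 0.027, 0], [0, 0, 0], [0, 0, 0.03], [0, 0, 0.03], [0, 0, 0.02], [0, 0, 0]], rotation=[[-0.9, 0.4, -0.9], [0, 0, 0], [0, 0, 0], [0, 0, 0], [0, 0, 0], [0, 0, 0]], gripper=[0.6, 0.6, 0.6, 0.6, 0.6, 0.6])

```text
time_s: 4.3
tool_pos: [638.2, 331.3, 170.6]
orientation: [-2.686, 0.017, -1.546]
contact_force: [0.2, -0.1, -0.1]
gripper_width: 0.598
```

```bash
python3 - <<'E'
from h import *
a=np.radians(24)
Rt=frame([np.sin(a),0,-np.cos(a)],[0,-1,0],1.5)
g=np.array([614,323.7,154]); to(g+Rt[:,2]*15,Rt); print(sense())
E
```

```text
turn(tool,deg) [-2.1  0.8 -0.5] shift in tool now [ 7.5 29.7 19. ] shift in final tool axes [ 7.  29.1 20.2]
{'time_s': 4.3, 'joints': array([ 0.42904818,  0.33677849,  1.57986299, -0.22245399,  0.80846601,
        2.09928398]), 'joint_vel': array([ 0.00161041, -0.03489128, -0.06135206,  0.00334075,  0.00887285,
       -0.00362258]), 'joint_efforts': array([-1.37508921e-01, -4.36573398e+01, -2.96430928e+01, -6.67144675e-01,
       -1.95302725e+00,  1.09847094e-02]), 'tool_pos': array([638.23754859, 331.31891838, 170.56214242]), 'orientation': array([-2.68571586,  0.01666975, -1.54638449]), 'contact_force': array([ 0.18201299, -0.12598235, -0.08731127]), 'wrist_torque': array([-0.02633964,  0.18925938,  0.0086398 ]), 'gripper_width': 0.5984866775120621}
```

Emit:
arm_command(delta_pos=[[0.004, 0, 0], [0.004, 0.008, 0], [0, 0.008, 0], [0, 0.008, 0], [0, 0.008, 0]], rotation=[[-1, 0.5, -0.3], [-1, 0.5, -0.3], [0, 0, 0], [0, 0, 0], [0, 0, 0]], gripper=[0.6, 0.6, 0.6, 0.6, 0.6])

```text
time_s: 4.8
tool_pos: [613.6, 324.1, 168.1]
orientation: [-2.708, 0.001, -1.545]
contact_force: [-0.2, 0.3, -0.9]
gripper_width: 0.597
```

```bash
cat > t.py <<'E'
from h import *
import sys
a=np.radians(24)
Rt=frame([np.sin(a),0,-np.cos(a)],[0,-1,0],1.5)
g=np.array([614,323.7,154]); to(g+Rt[:,2]*15,Rt); print(sense()["contact_force"])
E
python3 t.py
```

```text
turn(tool,deg) [-0.9  0.1 -0.1] shift in tool now [ 0.5  5.8 28. ] shift in final tool axes [ 0.4  5.4 28.1]
[-0.16015973  0.31519175 -0.87309421]
```

Emit:
arm_command(delta_pos=[[0, 0.006, 0], [0, 0.001, 0.012], [0, 0, 0.012], [0, 0, 0.008], [0, 0, 0]], rotation=[[-0.9, 0, 0], [0, 0, 0], [0, 0, 0], [0, 0, 0], [0, 0, 0]], gripper=[0.6, 0.6, 0.6, 0.6, 0.6])

```text
time_s: 5.3
tool_pos: [617.6, 324.5, 131.6]
orientation: [-2.728, 0.0, -1.543]
contact_force: [0.1, -0.7, -0.3]
gripper_width: 0.6
```

```bash
python3 t.py
```

```text
turn(tool,deg) [0.3 0.  0.1] shift in tool now [ 0.7 -5.8 -7. ] shift in final tool axes [ 0.7 -5.8 -7. ]
[ 0.05595765 -0.66207951 -0.34264672]
```

Emit:
arm_command(delta_pos=[[0, -0.003, -0.003], [0, -0.002, -0.003], [0, 0, 0]], rotation=[[0, 0, 0], [0, 0, 0], [0, 0, 0]], gripper=[0.6, 0.6, 0.6])

```text
time_s: 5.6
tool_pos: [620.5, 324.2, 138.6]
orientation: [-2.729, -0.0, -1.544]
contact_force: [-0.1, 1.3, -0.1]
gripper_width: 0.598
```

```bash
python3 t.py
```

```text
turn(tool,deg) [0.3 0.  0.1] shift in tool now [ 0.4 -0.3 -1.7] shift in final tool axes [ 0.4 -0.3 -1.7]
[-0.0553931   1.27825595 -0.11398702]
```

Aligned; I'll close the jaws.

Emit:
arm_command(delta_pos=[[0, 0, 0], [0, 0, 0], [0, 0, 0], [0, 0, 0], [0, 0, 0], [0, 0, 0]], rotation=[[0, 0, 0], [0, 0, 0], [0, 0, 0], [0, 0, 0], [0, 0, 0], [0, 0, 0]], gripper=[0, 0, 0, 0, 0, 0], newtons=60)

```text
time_s: 6.2
tool_pos: [621.2, 323.7, 140.3]
orientation: [-2.727, 0.0, -1.546]
contact_force: [0.1, -0.3, 0.1]
gripper_width: 0.155
```

Emit:
arm_command(delta_pos=[[0, 0, -0.003], [0, 0, -0.003], [0, 0, -0.003], [0, 0, -0.002], [0, 0, -0.001]], rotation=[[0, 0, 0], [0, 0, 0], [0, 0, 0], [0, 0, 0], [0, 0, 0]], gripper=[0, 0, 0, 0, 0])

```text
time_s: 6.7
tool_pos: [617.2, 323.5, 148.7]
orientation: [-2.726, 0.001, -1.545]
contact_force: [5.7, 1.2, -7.0]
gripper_width: 0.151
```

```bash
python3 t.py
```

```text
turn(tool,deg) [ 0.2  0.  -0.1] shift in tool now [-0.3  0.8  8.9] shift in final tool axes [-0.3  0.8  8.9]
[ 5.74669893  1.22092992 -6.95526824]
```

Emit:
arm_command(delta_pos=[[0, 0.003, -0.001], [0, 0.004, -0.0005], [0, 0.004, -0.0003]], rotation=[[2.5, 0, 0], [3.2, 0, 0], [3.2, 0, 0]], gripper=[0, 0, 0])

```text
time_s: 7.0
tool_pos: [607.4, 323.5, 143.6]
orientation: [-2.567, 0.003, -1.547]
contact_force: [7.9, -1.2, -6.2]
gripper_width: 0.16
```

```bash
cat > t2.py <<'E'
from h import *
p=np.array([646,324,83]);T=tool();d=T[:3,3]-p
print("bat angle from vert",np.degrees(np.arctan2(-d[0],d[2])),"r",np.hypot(d[0],d[2]),"tool tilt",np.degrees(np.arctan2(T[0,2],-T[2,2])),"F tool",T[:3,:3].T@sense()["contact_force"], sense()["wrist_torque"])
E
python3 t2.py
```

```text
bat angle from vert 32.472553366568 r 71.8152455759071 tool tilt 32.91734243735819 F tool [ 1.38693941 -3.24135982  9.44065906] [-0.37497952 -0.58151563 -0.37933954]
```

Emit:
arm_command(delta_pos=[[0, 0.0045, 0], [0, 0.0045, 0], [0, 0.0045, 0], [0, 0.003, 0]], rotation=[[3.6, 0, 0], [3.6, 0, 0], [3.6, 0, 0], [2.4, 0, 0]], gripper=[0, 0, 0, 0])

```text
time_s: 7.4
tool_pos: [596.2, 321.4, 139.7]
orientation: [-2.358, 0.002, -1.527]
contact_force: [14.8, 13.5, -26.7]
gripper_width: 0.16
```

```bash
python3 t2.py
```

```text
bat angle from vert 41.30710539856928 r 75.48883282584207 tool tilt 44.846738671949375 F tool [-12.8120496    7.94863517  29.84961159] [1.4715905  2.10553493 0.96065712]
```

Emit:
arm_command(delta_pos=[[-0.001, 0.003, 0.003], [-0.001, 0.004, 0.001], [0, 0.003, 0.0003]], rotation=[[0, 0, 0], [1.5, 0, 0.5], [2, 0, 0.5]], gripper=[0, 0, 0])

```text
time_s: 7.7
tool_pos: [597.7, 320.0, 142.2]
orientation: [-2.348, 0.024, -1.517]
contact_force: [31.6, 21.1, -44.8]
gripper_width: 0.154
```

```bash
python3 t2.py;python3 -c "
from h import *
print(sense()['joints'],tool()[:3,:3])"
```

```text
bat angle from vert 39.21651941655987 r 76.36682770528364 tool tilt 45.37706776241073 F tool [-18.2588274    9.35011709  55.05198885] [1.77079292 2.02171404 1.55478389]
[ 0.50111834  0.25161146  1.91866063 -0.94369223  0.3706267   2.82059083] [[ 0.05372609 -0.70146851  0.71067253]
 [-0.99827523 -0.02086384  0.05487492]
 [-0.02366567 -0.712395   -0.70137957]]
```

Joint 6 ran into its limit near the wrist singularity. I'll let go, back out, turn the wrist half a turn and regrasp.

Emit:
arm_command(delta_pos=[[0, 0, 0.001], [0, 0, 0], [0, 0, 0], [0, 0, 0], [0, 0, -0.02], [0, 0, -0.03], [0, 0, -0.03], [0, 0, -0.02], [0, 0, 0]], rotation=[[0, 0, -1], [0, 0, 0], [0, 0, 0], [0, 0, 0], [0, 0, 0], [0, 0, 0], [0, 0, 0], [0, 0, 0], [0, 0, 0]], gripper=[0.6, 0.6, 0.6, 0.6, 0.6, 0.6, 0.6, 0.6, 0.6])

```text
time_s: 8.6
tool_pos: [525.4, 315.1, 217.0]
orientation: [-2.345, 0.013, -1.505]
contact_force: [0.0, 0.4, 0.5]
gripper_width: 0.603
```

Emit:
arm_command(delta_pos=[[0, 0, 0], [0, 0, 0], [0, 0, 0], [0, 0, 0], [0, 0, 0], [0, 0, 0], [0, 0, 0], [0, 0, 0], [0, 0, 0], [0, 0, 0], [0, 0, 0], [0, 0, 0], [0, 0, 0], [0, 0, 0], [0, 0, 0], [0, 0, 0], [0, 0, 0], [0, 0, 0], [0, 0, 0], [0, 0, 0]], rotation=[[0, 0, -8.5], [0, 0, -8.5], [0, 0, -8.5], [0, 0, -8.5], [0, 0, -8.5], [0, 0, -8.5], [0, 0, -8.5], [0, 0, -8.5], [0, 0, -8.5], [0, 0, -8.5], [0, 0, -8.5], [0, 0, -8.5], [0, 0, -8.5], [0, 0, -8.5], [0, 0, -8.5], [0, 0, -8.5], [0, 0, -8.5], [0, 0, -8.5], [0, 0, -8.5], [0, 0, -8.5]], gripper=[0.6, 0.6, 0.6, 0.6, 0.6, 0.6, 0.6, 0.6, 0.6, 0.6, 0.6, 0.6, 0.6, 0.6, 0.6, 0.6, 0.6, 0.6, 0.6, 0.6])

```text
time_s: 10.6
tool_pos: [534.2, 309.7, 212.0]
orientation: [2.351, -0.103, 1.532]
contact_force: [0.8, 0.4, 0.3]
gripper_width: 0.597
```

```bash
python3 - <<'E'
from h import *
T=tool();print(T.round(3),sense()["joints"],sense()["contact_force"])
im,d,P=wrist("w3")
i2,d2=optics.get_image("side");i3,d3=optics.get_image("scene")
np.savez("pics/s3.npz",i2=i2,d2=d2,i3=i3,d3=d3)
o=np.hstack([cv2.resize(i2[200:300,190:290],(250,250)),cv2.resize(i3[240:340,350:450],(250,250))])
o=np.vstack([cv2.resize(im,(500,312)),o]);cv2.imwrite("pics/c3.png",o[:,:,::-1])
for P in(P,cloud("side",d2),cloud("scene",d3)):
    x,y,z=P[...,0],P[...,1],P[...,2]
    s=(x>540)&(x<660)&(y>305)&(y<342)&(z>110)&(z<195)&(z>147-.78*(690-x)+28)
    for lo in range(110,190,8):
        k=s&(z>=lo)&(z<lo+8)
        if k.sum(): print(lo,k.sum(),P[k].mean(0).round(1),P[k].min(0).round(1),P[k].max(0).round(1))
E
```

```text
[[ 3.90000e-02  7.00000e-01  7.13000e-01  5.34152e+02]
 [ 9.94000e-01 -1.00000e-01  4.40000e-02  3.09742e+02]
 [ 1.03000e-01  7.07000e-01 -7.00000e-01  2.11961e+02]
 [ 0.00000e+00  0.00000e+00  0.00000e+00  1.00000e+00]] [ 0.56076179  0.02575626  2.00084693 -0.76996829  0.51306649 -0.36099229] [0.76069546 0.41986308 0.26829212]
110 23 [609.1 323.2 116.1] [606.6 319.4 113.9] [612.9 327.8 117.7]
118 4 [607.1 322.  118.3] [606.5 320.9 118.1] [607.9 323.2 118.4]
126 89 [591.9 322.8 130.3] [587.  316.6 126.1] [602.6 330.3 133.8]
134 106 [584.9 322.9 138.1] [580.  316.7 134. ] [599.4 330.4 141.9]
142 121 [577.6 323.2 146. ] [572.9 316.7 142.1] [588.5 330.4 149.9]
150 154 [570.4 322.9 154.4] [566.3 316.6 150.1] [583.2 330.5 158. ]
158 354 [569.5 323.3 162.5] [565.3 316.6 158. ] [577.1 330.5 166. ]
166 160 [574.3 323.5 167.7] [570.3 317.6 166. ] [578.4 329.3 169.7]
118 2 [614.9 327.9 124.8] [611.8 326.8 124.2] [618.  329.1 125.5]
126 4 [607.  327.5 129.8] [598.3 324.9 126.1] [614.  329.7 133.7]
134 8 [599.6 328.9 138.9] [592.4 323.7 134.3] [607.9 331.7 141.2]
142 9 [591.2 328.1 146.5] [580.4 320.3 144.4] [602.5 331.  149.9]
150 5 [587.1 328.9 153. ] [577.8 327.4 150.9] [594.  330.2 155.1]
158 14 [576.1 327.3 163.2] [567.9 316.7 158.8] [586.2 333.2 165.9]
166 10 [574.7 324.9 169.2] [566.6 319.6 166.5] [581.7 331.8 173.4]
118 8 [615.6 323.7 122.9] [608.3 320.  121.1] [621.7 329.2 125.6]
126 10 [611.8 326.  129.9] [605.3 321.5 126.8] [620.8 330.7 132.9]
134 11 [604.9 323.2 140. ] [594.9 317.7 137.5] [611.1 329.9 141.9]
142 13 [599.9 326.4 145.6] [588.1 318.5 142.1] [607.2 331.5 149.5]
150 16 [593.2 323.8 154.1] [585.8 317.7 150.2] [601.1 330.7 157.3]
158 17 [583.6 324.5 161.4] [567.  317.8 158.8] [596.1 331.4 164.7]
166 12 [578.6 324.6 168.7] [573.2 319.3 166.1] [583.5 330.6 171.7]
```

View pics/c3.png

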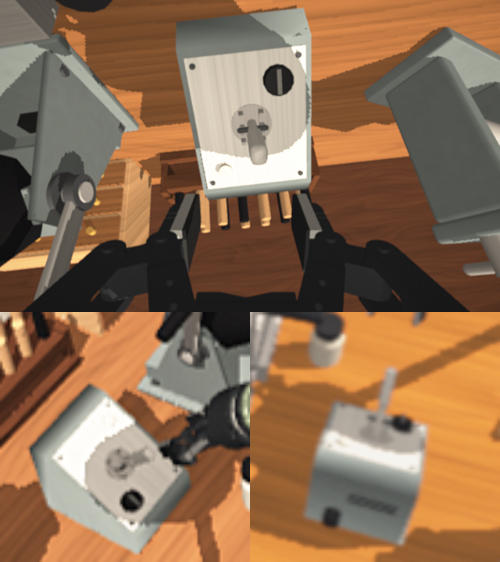

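The bat stays at about 42°, resting on the gate between notches. Its head centre is about (588,323.4,146). The wrist is now in a comfortable range.

```bash
cat > t3.py <<'E'
from h import *
import sys
b=np.radians(42.5)
Rt=frame([np.sin(b),0,-np.cos(b)],[0,1,0],1.5)
g=np.array([588.4,323.4,145.9]); to(g-Rt[:,2]*45,Rt); to(g+Rt[:,2]*15,Rt); s=sense();print(s["contact_force"],s["joints"])
E
python3 t3.py
```

```text
turn(tool,deg) [ 3.  -1.7 -7.3] shift in tool now [10.2 -7.9 40.7] shift in final tool axes [12.2 -4.3 40.7]
turn(tool,deg) [ 3.  -1.7 -7.3] shift in tool now [  8.3 -10.9 100.6] shift in final tool axes [ 12.2  -4.3 100.7]
[ 0.59019654 -0.48125674  0.33358512] [ 0.56092967  0.02542381  2.00099138 -0.76969177  0.51318014 -0.35208648]
```

Emit:
arm_command(delta_pos=[[0.005, -0.002, 0], [0.005, -0.002, 0], [0.002, 0, 0.01], [0, 0, 0.015], [0, 0, 0.01], [0, 0, 0]], rotation=[[1.5, -0.9, -3.6], [1.5, -0.8, -3.5], [0, 0, 0], [0, 0, 0], [0, 0, 0], [0, 0, 0]], gripper=[0.6, 0.6, 0.6, 0.6, 0.6, 0.6])

```text
time_s: 11.35
tool_pos: [557.1, 322.1, 181.0]
orientation: [2.402, -0.01, 1.582]
contact_force: [0.7, 0.5, 0.2]
gripper_width: 0.602
```

```bash
python3 t3.py
```

```text
turn(tool,deg) [-0.1  0.1 -1. ] shift in tool now [ 0.5 -0.6  2. ] shift in final tool axes [ 0.5 -0.6  2. ]
turn(tool,deg) [-0.1  0.1 -1. ] shift in tool now [ 0.7 -0.5 62. ] shift in final tool axes [ 0.5 -0.6 62. ]
[0.70152882 0.53103273 0.15488377] [ 0.55936861  0.14121942  1.92085604 -0.73849627  0.53726055 -0.47736916]
```

Emit:
arm_command(delta_pos=[[0, 0, 0.01], [0, 0, 0.015], [0, 0, 0.015], [0, 0, 0.012], [0, 0, 0.005], [0, 0, 0], [0, 0, 0]], rotation=[[0, 0, -0.5], [0, 0, -0.5], [0, 0, 0], [0, 0, 0], [0, 0, 0], [0, 0, 0], [0, 0, 0]], gripper=[0.6, 0.6, 0.6, 0.6, 0.6, 0.6, 0.6])

```text
time_s: 12.05
tool_pos: [597.7, 322.0, 135.2]
orientation: [2.403, 0.0, 1.593]
contact_force: [0.1, 0.2, 0.5]
gripper_width: 0.598
```

```bash
python3 t3.py
```

```text
turn(tool,deg) [-0.2  0.2 -0.2] shift in tool now [  1.4   0.2 -59.1] shift in final tool axes [  1.6   0.4 -59.1]
turn(tool,deg) [-0.2  0.2 -0.2] shift in tool now [1.6 0.4 0.9] shift in final tool axes [1.6 0.4 0.9]
[0.12646864 0.2465566  0.52825833] [ 0.51579438  0.27650714  1.8717738  -0.82331048  0.45020133 -0.4211827 ]
```

Emit:
arm_command(delta_pos=[[0, 0, 0], [0, 0, 0], [0, 0, 0], [0, 0, 0], [0, 0, 0], [0, 0, -0.002], [0, 0, -0.0015]], rotation=[[0, 0, 0], [0, 0, 0], [0, 0, 0], [0, 0, 0], [0, 0, 0], [0, 0, 0], [0, 0, 0]], gripper=[0, 0, 0, 0, 0, 0, 0])

```text
time_s: 12.75
tool_pos: [595.4, 322.9, 138.7]
orientation: [2.402, -0.003, 1.593]
contact_force: [6.9, 1.6, -6.5]
gripper_width: 0.158
```

```bash
python3 t2.py
```

```text
bat angle from vert 42.23876920446887 r 75.23530918193681 tool tilt 42.39032450420659 F tool [1.42510626 0.75022533 9.43765637] [ 0.11958601  0.13006883 -0.07298502]
```

Emit:
arm_command(delta_pos=[[0, -0.003, 0.0003], [0, -0.0035, 0.0002], [0, -0.003, 0.0002]], rotation=[[-2.2, 0, 0], [-2.6, 0, 0], [-2.2, 0, 0]], gripper=[0, 0, 0])

```text
time_s: 13.05
tool_pos: [590.3, 322.5, 138.7]
orientation: [2.32, -0.009, 1.587]
contact_force: [41.0, 6.3, -47.5]
gripper_width: 0.153
```

```bash
python3 t2.py
```

```text
bat angle from vert 45.00588810402847 r 78.76785922059833 tool tilt 47.081247466455594 F tool [ 5.16565717 -6.84154377 62.53177092] [0.48379774 1.80660631 0.56702412]
```

Emit:
arm_command(delta_pos=[[0, 0, 0.003], [0, 0, 0.002]], rotation=[[0, 0, 0], [0, 0, 0]], gripper=[0, 0])

```text
time_s: 13.25
tool_pos: [594.4, 322.6, 134.3]
orientation: [2.323, -0.009, 1.589]
contact_force: [-12.6, -0.6, 11.9]
gripper_width: 0.157
```

```bash
python3 t2.py
```

```text
bat angle from vert 45.174054461651984 r 72.75820127027022 tool tilt 46.91304896824832 F tool [ -0.25391995   0.13916779 -17.33663701] [-0.395376    0.14600613 -0.39633399]
```

Emit:
arm_command(delta_pos=[[0, 0, -0.0025], [0, -0.003, 0.0004], [0, -0.003, 0.0006]], rotation=[[0, 0, 0], [0, 0, 0], [0, 0, 0]], gripper=[0, 0, 0])

```text
time_s: 13.55
tool_pos: [592.7, 322.7, 135.0]
orientation: [2.322, -0.009, 1.588]
contact_force: [9.0, 0.0, -3.4]
gripper_width: 0.154
```

```bash
python3 t2.py
```

```text
bat angle from vert 45.72832063738293 r 74.50293672591562 tool tilt 46.93256044423355 F tool [-0.14800034  3.63390928  8.85308418] [-0.21511313 -0.37178793 -0.25801956]
```

Emit:
arm_command(delta_pos=[[0, -0.004, 0], [0, -0.004, 0], [0, -0.003, 0]], rotation=[[-0.5, 0, 0], [-0.5, 0, 0], [-0.5, 0, 0]], gripper=[0, 0, 0])

```text
time_s: 13.85
tool_pos: [589.7, 322.6, 137.9]
orientation: [2.32, -0.009, 1.587]
contact_force: [25.3, 3.2, -22.5]
gripper_width: 0.154
```

```bash
python3 t2.py
```

```text
bat angle from vert 45.70858642524182 r 78.60948824199536 tool tilt 47.05978865288566 F tool [ 2.61785316  0.74865797 33.92133011] [0.19789354 0.10905842 0.21543774]
```

```bash
python3 -c "
from h import *
print(sense()['joints'])"
```

```text
[ 0.54303241  0.26762499  1.92744606 -1.10830136  0.41785539 -0.11667585]
```

Joint 4 is at its lower limit (-1.11) with this much tilt. The pads can pivot on the head, so I'll regrasp with the tool tilted only 30° and finish the swing by translating.

Emit:
arm_command(delta_pos=[[0, 0, 0.002], [0, 0, 0.001], [0, 0, 0], [0, 0, 0], [0, 0, 0], [0, 0, 0], [0, 0, 0], [0, 0, 0], [0, 0, 0]], rotation=[[0, 0, 0], [0, 0, 0], [0, 0, 0], [0, 0, 0], [0, 0, 0], [6, 0, 0], [6, 0, 0], [5, 0, 0], [0, 0, 0]], gripper=[0, 0, 0.6, 0.6, 0.6, 0.6, 0.6, 0.6, 0.6])

```text
time_s: 14.75
tool_pos: [592.1, 319.4, 136.6]
orientation: [2.555, -0.001, 1.58]
contact_force: [0.8, 0.2, 0.1]
gripper_width: 0.598
```

```bash
cat > t4.py <<'E'
from h import *
b=np.radians(30)
Rt=frame([np.sin(b),0,-np.cos(b)],[0,1,0],1.5)
to([591,323,129.4],Rt); s=sense();print(s["contact_force"],s["joints"],s["tool_pos"])
E
python3 t4.py
```

```text
turn(tool,deg) [ 3.6  0.5 -0.9] shift in tool now [ 3.6 -4.9  5.5] shift in final tool axes [ 3.6 -4.5  5.8]
[0.75126866 0.17618743 0.11871787] [ 0.48560448  0.27364143  1.79416851 -0.47100697  0.59241925 -0.7646435 ] [592.07804604 319.40609374 136.64250065]
```

Emit:
arm_command(delta_pos=[[0.002, -0.003, 0.003], [0.002, -0.002, 0.003], [0, 0, 0]], rotation=[[2, 0.3, -0.5], [1.6, 0.2, -0.4], [0, 0, 0]], gripper=[0.6, 0.6, 0.6])

```text
time_s: 15.05
tool_pos: [590.1, 322.2, 128.5]
orientation: [2.615, 0.003, 1.596]
contact_force: [0.2, 0.3, 0.8]
gripper_width: 0.6
```

```bash
python3 t4.py;  python3 - <<'E'
from h import *
im,d,P=wrist("w4")
x,y,z=P[...,0],P[...,1],P[...,2]
s=(x>540)&(x<660)&(y>314)&(y<333)&(z>110)&(z<195)&(z>147-.78*(690-x)+28)
for lo in range(110,190,6):
        k=s&(z>=lo)&(z<lo+6)
        if k.sum(): print(lo,k.sum(),P[k].mean(0).round(1),P[k].min(0).round(1),P[k].max(0).round(1))
E
```

```text
turn(tool,deg) [0.1 0.2 0. ] shift in tool now [ 0.8  1.3 -0.3] shift in final tool axes [ 0.8  1.2 -0.3]
[0.22302565 0.25412972 0.81616846] [ 0.4754247   0.29378145  1.76279855 -0.3796582   0.63926343 -0.86638104] [590.11277294 322.16391422 128.47700175]
110 7 [607.9 323.6 112.3] [607.2 322.  111.9] [608.6 325.1 112.7]
122 92 [589.7 323.3 125.6] [586.2 316.3 123.1] [599.1 330.6 128. ]
128 145 [584.2 323.1 131.1] [580.1 316.3 128. ] [598.5 330.6 134. ]
134 158 [578.1 323.2 137. ] [573.9 316.7 134.1] [584.8 330.6 139.8]
140 204 [572.  323.2 143. ] [567.6 316.7 140. ] [580.3 330.5 146. ]
146 259 [565.6 323.1 149.2] [561.9 316.6 146. ] [573.4 330.4 152. ]
152 698 [563.3 323.3 155.4] [560.4 316.5 152. ] [571.  330.3 158. ]
158 917 [567.4 323.4 160.9] [562.4 316.6 158. ] [573.9 330.4 164. ]
164 93 [570.7 323.5 164.4] [567.2 318.5 164. ] [572.7 327.4 165. ]
182 327 [544.3 324.9 187.3] [542.3 314.  185.9] [545.9 333.  188. ]
188 1330 [541.8 323.2 190.3] [540. 314. 188.] [546.  333.  192.8]
```

Emit:
arm_command(delta_pos=[[0, 0, 0], [0, 0, 0], [0, 0, 0], [0, 0, 0], [0, 0, 0], [0, -0.0005, -0.002], [0, -0.0003, -0.0015]], rotation=[[0, 0, 0], [0, 0, 0], [0, 0, 0], [0, 0, 0], [0, 0, 0], [0, 0, 0], [0, 0, 0]], gripper=[0, 0, 0, 0, 0, 0, 0])

```text
time_s: 15.8
tool_pos: [586.1, 322.5, 129.1]
orientation: [2.613, 0.002, 1.596]
contact_force: [6.4, 3.6, -7.1]
gripper_width: 0.157
```

Emit:
arm_command(delta_pos=[[0, -0.003, 0.0007], [0, -0.0035, 0.0009], [0, -0.003, 0.0009]], rotation=[[0, 0, 0], [0, 0, 0], [0, 0, 0]], gripper=[0, 0, 0])

```text
time_s: 16.1
tool_pos: [586.6, 322.6, 126.7]
orientation: [2.598, 0.0, 1.597]
contact_force: [7.0, 1.0, -3.4]
gripper_width: 0.155
```

```bash
cat > t5.py <<'E'
from h import *
T=tool();s=sense();g=T[:3,3]-19*T[:3,2];d=g-[646,324,83];th=np.arctan2(-d[0],d[2]);f=s["contact_force"]
print("grasp pt",g.round(1),"ang",np.degrees(th).round(1),"r",np.hypot(d[0],d[2]).round(1),"F bat out/tangent",f@[-np.sin(th),0,np.cos(th)],f@[-np.cos(th),0,-np.sin(th)],"Fy",f[1],s["joints"].round(2))
E
python3 t5.py
```

```text
grasp pt [576.7 322.3 142.9] ang 49.1 r 91.6 F bat out/tangent -7.528878452864524 -1.9711890174007711 Fy 0.9592200472300816 [ 0.48  0.29  1.78 -0.41  0.61 -0.84]
```

Emit:
arm_command(delta_pos=[[0, -0.003, 0], [0, -0.0035, 0.0004], [0, -0.003, 0.0006]], rotation=[[0, 0, 0], [0, 0, 0], [0, 0, 0]], gripper=[0, 0, 0])

```text
time_s: 16.4
tool_pos: [586.3, 322.4, 125.5]
orientation: [2.584, -0.003, 1.598]
contact_force: [7.7, 0.6, -2.4]
gripper_width: 0.156
```

```bash
python3 t5.py
```

```text
grasp pt [576.3 322.1 141.6] ang 49.9 r 91.1 F bat out/tangent -7.465724232691594 -3.1348584151994463 Fy 0.5507286922202311 [ 0.48  0.29  1.79 -0.43  0.59 -0.81]
```

Emit:
arm_command(delta_pos=[[0, -0.001, -0.003], [0, -0.005, 0], [0, -0.006, 0.001], [0, -0.005, 0.001]], rotation=[[0, 0, 0], [0, 0, 0], [0, 0, 0], [0, 0, 0]], gripper=[0, 0, 0, 0])

```text
time_s: 16.8
tool_pos: [583.0, 322.5, 125.3]
orientation: [2.561, -0.006, 1.599]
contact_force: [9.8, 0.3, -1.9]
gripper_width: 0.154
```

```bash
python3 t5.py
```

```text
grasp pt [572.6 322.1 141.2] ang 51.6 r 93.7 F bat out/tangent -8.904005707353223 -4.570166729079101 Fy 0.32211087343812284 [ 0.49  0.28  1.82 -0.46  0.56 -0.77]
```

Emit:
arm_command(delta_pos=[[0, -0.006, 0.0015], [0, -0.006, 0.002]], rotation=[[0, 0, 0], [0, 0, 0]], gripper=[0, 0])

```text
time_s: 17.0
tool_pos: [583.5, 322.5, 122.9]
orientation: [2.544, -0.008, 1.6]
contact_force: [11.1, -2.8, -0.9]
gripper_width: 0.154
```

```bash
python3 t5.py
```

```text
grasp pt [572.8 322.  138.6] ang 52.8 r 91.9 F bat out/tangent -9.38835127597325 -5.966357418879112 Fy -2.8047200461203636 [ 0.49  0.28  1.83 -0.5   0.54 -0.74]
```

Emit:
arm_command(delta_pos=[[0, 0.0003, 0.003], [0, 0.0006, 0.003], [0, 0.0006, 0.002]], rotation=[[0, 0, 0], [0, 0, 0], [0, 0, 0]], gripper=[0, 0, 0])

```text
time_s: 17.3
tool_pos: [589.7, 322.4, 118.0]
orientation: [2.543, -0.009, 1.598]
contact_force: [-20.5, -0.6, 20.5]
gripper_width: 0.154
```

```bash
python3 t5.py
```

```text
grasp pt [579.  322.  133.7] ang 52.9 r 84.0 F bat out/tangent 28.68480403542573 -3.9355916988411934 Fy -0.6213140128937117 [ 0.49  0.3   1.82 -0.5   0.53 -0.74]
```

Emit:
arm_command(delta_pos=[[0, 0, -0.001], [0, 0, 0], [0, 0, 0], [0, 0, 0], [0, 0, 0], [0, 0, -0.02], [0, 0, -0.03], [0, 0, -0.04], [0, 0, -0.04], [0, 0, -0.03], [0, 0, 0]], rotation=[[0, 0, 0], [0, 0, 0], [0, 0, 0], [0, 0, 0], [0, 0, 0], [0, 0, 0], [0, 0, 0], [0, 0, 0], [0, 0, 0], [0, 0, 0], [0, 0, 0]], gripper=[0, 0.6, 0.6, 0.6, 0.6, 0.6, 0.6, 0.6, 0.6, 0.8, 0.8])

```text
time_s: 18.4
tool_pos: [495.6, 316.8, 253.2]
orientation: [2.548, -0.003, 1.598]
contact_force: [0.5, 0.2, 0.9]
gripper_width: 0.8
```

```bash
python3 - <<'E'
from h import *
im,d,P=wrist("w5")
print(sense()["tool_pos"],sense()["joints"])
x,y,z=P[...,0],P[...,1],P[...,2]
s=(x>540)&(x<660)&(y>314)&(y<333)&(z>90)&(z<195)&(z>147-.78*(690-x)+26)
for lo in range(90,190,6):
        k=s&(z>=lo)&(z<lo+6)
        if k.sum(): print(lo,k.sum(),P[k].mean(0).round(1),P[k].min(0).round(1),P[k].max(0).round(1))
for b in (50,52,54):
    b=np.radians(b); q=P-[646,324,83]; r=q@[-np.sin(b),0,np.cos(b)];t=q@[np.cos(b),0,np.sin(b)]
    m=(abs(q[...,1])<5)&(abs(t)<5)&(r>60)&(r<150); print("end r",np.percentile(r[m],[50,90,97]),"expect 103 home")
cv2.imwrite("pics/w5c.png",im[:,:,::-1])
E
```

```text
[495.52832222 316.184868   251.10383109] [ 0.57729708 -0.04190027  1.88245713 -0.40687721  0.82308137 -0.81368316]
126 1 [596.5 317.1 128.3] [596.5 317.1 128.3] [596.5 317.1 128.3]
132 1 [562.7 323.6 138. ] [562.7 323.6 138. ] [562.7 323.6 138. ]
138 73 [561.9 323.  142. ] [559.4 316.5 138.1] [581.8 330.  144. ]
144 170 [564.2 323.2 147. ] [560.3 316.5 144. ] [570.1 330.1 150. ]
150 115 [568.2 323.4 151.7] [564.  317.4 150. ] [573.4 329.3 153.8]
end r [104.40008961 105.69019682 106.07555018] expect 103 home
end r [104.65925333 105.62882739 105.97474948] expect 103 home
end r [104.24241739 105.43938518 105.90386819] expect 103 home
```

View pics/w5.png

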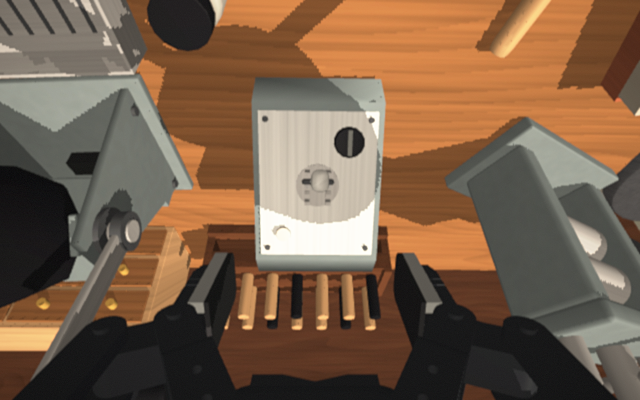

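The wrist view shows the bat foreshortened at the lower notch (about 320,182). Its end lies about 103 mm from the pivot at about 52°, so the toggle is home. On to the plunger.

Emit:
arm_command(delta_pos=[[0, 0, -0.04], [0, 0.02, -0.045], [0, 0.03, -0.03], [0, 0.03, 0], [-0.045, 0.02, 0], [-0.05, 0, 0], [-0.05, 0, 0], [-0.05, 0, 0], [-0.05, 0, 0], [-0.05, 0, 0], [-0.04, 0, 0], [-0.03, 0, 0], [0, 0, 0]], rotation=[[0, 0, 0], [0, 0, 0], [0, 0, 0], [0, 0, 0], [0, 0, 0], [0, 0, 0], [0, 0, 0], [0, 0, 0], [0, 0, 0], [0, 0, 0], [2, 0, 0], [2, 0, 0], [2, 0, 0]], gripper=[1, 1, 1, 1, 1, 1, 1, 1, 1, 1, 1, 1, 1])

```text
time_s: 19.75
tool_pos: [526.1, -61.4, 382.1]
orientation: [2.695, 0.011, 1.592]
contact_force: [0.3, 0.8, -0.2]
gripper_width: 0.996
```

```bash
cat > p1.py <<'E'
from h import *
import sys
b=np.radians(27)
Rt=frame([np.sin(b),0,-np.cos(b)],[0,1,0],3)
C=np.array([572,-57,312]) if len(sys.argv)<4 else np.array([float(v) for v in sys.argv[1:4]])
for k in (-90,0,15): print(k);to(C+Rt[:,2]*k,Rt)
s=sense();print(s["contact_force"],s["joints"].round(2),s["tool_pos"])
E
python3 p1.py
```

```text
-90
turn(tool,deg) [-1.4  1.3 -1.3] shift in tool now [ 2.1  9.  -6.9] shift in final tool axes [ 2.   9.2 -6.7]
0
turn(tool,deg) [-1.4  1.3 -1.3] shift in tool now [ 4.2 11.2 83. ] shift in final tool axes [ 2.   9.2 83.3]
15
turn(tool,deg) [-1.4  1.3 -1.3] shift in tool now [ 4.6 11.6 98. ] shift in final tool axes [ 2.   9.2 98.3]
[ 0.25258579  0.84085056 -0.20738031] [-0.38 -0.27  1.76  0.17  1.24 -1.99] [526.09758207 -61.44464374 382.05271509]
```

```bash
python3 - <<'E'
from h import *
im,d,P=wrist("w6")
x,y,z=P[...,0],P[...,1],P[...,2]
b=np.radians(27);M=R.from_euler("z",3,degrees=True).as_matrix()
u=M@[-np.sin(b),0,np.cos(b)];v=M@[np.cos(b),0,np.sin(b)];w=M@[0,1,0]
q=P-[572,-57,312]; s,t,e=q@u,q@v,q@w
m0=(abs(t)<60)&(abs(e)<30)&(s>-80)&(s<30)&(d>0)
for lo in range(-72,28,6):
    m=m0&(s>=lo)&(s<lo+6)
    if m.sum()>3: print(lo,m.sum(),"t",np.percentile(t[m],[2,50,98]).round(1),"e",np.percentile(e[m],[2,50,98]).round(1),im[m].mean(0).round())
k=m0&(s>-4)
a=cv2.minAreaRect(np.c_[t[k],e[k]].astype(np.float32)); print("bar t,e",a)
E
```

```text
-72 39 t [-23.5 -23.2 -22.7] e [-20.7   2.9  12.9] [109. 102.  93.]
-66 53 t [-23.4 -23.    2.5] e [-22.2 -15.2  13.5] [128. 113. 100.]
-60 79 t [-23.4 -21.6   5. ] e [-21.9 -16.8  12.9] [150. 138. 126.]
-54 181 t [-23.3 -10.8  10.2] e [-17.5  12.2  13.9] [230. 222. 209.]
-48 29 t [-21.5 -21.1 -20.5] e [-18.7   4.4   9.5] [113. 105.  97.]
-42 265 t [-21.3  -6.1   0.3] e [-19.1   4.2  10.3] [221. 214. 202.]
-36 396 t [-21.1 -12.5   8.6] e [-19.2   4.3  10.3] [236. 229. 216.]
-6 64 t [-39.4 -24.2  21. ] e [-12.1   0.1   3.1] [105.  92.  80.]
0 1604 t [-37.6  -9.8  23.1] e [-11.4  -4.    2.5] [54. 50. 48.]
6 322 t [-33.2  -6.8  20.2] e [-7.9 -4.5 -1. ] [65. 61. 59.]
bar t,e ((-6.536933898925781, -4.472255229949951), (65.92301177978516, 15.009178161621094), 0.7072516679763794)
```

View pics/w6.png

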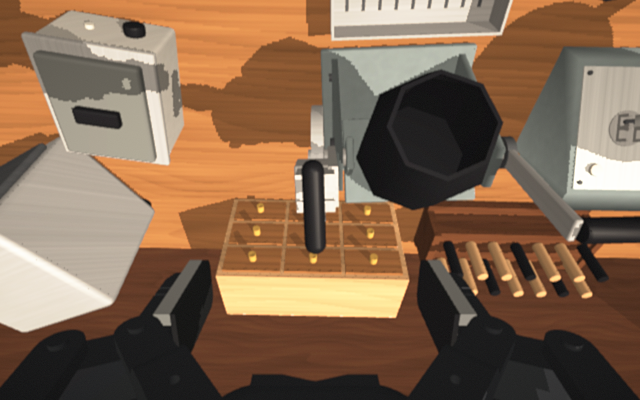

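The bar (about 314,205) lies between the jaws and measures 66 x 15 mm. The refined centre is about (566,-62,309).

```bash
python3 p1.py 566 -61.8 309
```

```text
-90
turn(tool,deg) [-1.5  1.3 -1.3] shift in tool now [-3.6  1.5 -7. ] shift in final tool axes [-3.5  1.6 -7. ]
0
turn(tool,deg) [-1.5  1.3 -1.3] shift in tool now [-1.6  3.7 83. ] shift in final tool axes [-3.5  1.6 83. ]
15
turn(tool,deg) [-1.5  1.3 -1.3] shift in tool now [-1.2  4.1 98. ] shift in final tool axes [-3.5  1.6 98. ]
[-0.17606574  0.40597604  0.89583607] [-0.37 -0.27  1.76  0.17  1.24 -1.99] [526.81066582 -60.36699245 382.23623475]
```

Emit:
arm_command(delta_pos=[[-0.002, 0.001, 0], [-0.002, 0.001, 0], [0, 0, 0.015], [0, 0, 0.02], [0, 0, 0.02], [0, 0, 0.015], [0, 0, 0]], rotation=[[-0.8, 0.7, -0.7], [-0.7, 0.6, -0.6], [0, 0, 0], [0, 0, 0], [0, 0, 0], [0, 0, 0], [0, 0, 0]], gripper=[0.6, 0.6, 0.6, 0.6, 0.6, 0.6, 0.6])

```text
time_s: 20.5
tool_pos: [560.8, -64.2, 306.4]
orientation: [2.683, -0.006, 1.621]
contact_force: [-0.7, 0.8, -1.0]
gripper_width: 0.602
```

```bash
python3 p1.py 566 -61.8 309
```

```text
-90
turn(tool,deg) [-0.7 -0.3 -0.3] shift in tool now [  2.5   4.8 -90. ] shift in final tool axes [  2.1   5.9 -89.9]
0
turn(tool,deg) [-0.7 -0.3 -0.3] shift in tool now [2.1 5.9 0. ] shift in final tool axes [2.1 5.9 0.1]
15
turn(tool,deg) [-0.7 -0.3 -0.3] shift in tool now [ 2.1  6.1 15. ] shift in final tool axes [ 2.1  5.9 15.1]
[-0.73042628  0.79634921 -0.9756764 ] [-0.37 -0.15  1.82  0.22  1.06 -2.06] [560.79467597 -64.17140257 306.40144641]
```

Emit:
arm_command(delta_pos=[[0.001, 0.003, 0.003], [0.001, 0.003, 0.006], [0, 0, 0.005], [0, 0, 0]], rotation=[[-0.7, -0.3, -0.3], [0, 0, 0], [0, 0, 0], [0, 0, 0]], gripper=[0.6, 0.6, 0.6, 0.6])

```text
time_s: 20.9
tool_pos: [573.2, -61.0, 295.6]
orientation: [2.67, 0.001, 1.624]
contact_force: [-0.4, 0.1, 0.2]
gripper_width: 0.598
```

```bash
python3 p1.py 566 -61.8 309
```

```text
-90
turn(tool,deg) [0.  0.  0.1] shift in tool now [  -0.5   -0.3 -105.3] shift in final tool axes [  -0.4   -0.4 -105.3]
0
turn(tool,deg) [0.  0.  0.1] shift in tool now [ -0.4  -0.4 -15.3] shift in final tool axes [ -0.4  -0.4 -15.3]
15
turn(tool,deg) [0.  0.  0.1] shift in tool now [-0.4 -0.4 -0.3] shift in final tool axes [-0.4 -0.4 -0.3]
[-0.38006344  0.10194457  0.20422364] [-0.36 -0.13  1.82  0.21  1.02 -2.06] [573.24974913 -61.0001391  295.57659935]
```

Emit:
arm_command(delta_pos=[[0, 0, 0], [0, 0, 0], [0, 0, 0], [0, 0, 0], [0, 0, 0], [0, 0, -0.004], [0, 0, -0.005], [0, 0, -0.005], [0, 0, -0.004], [0, 0, -0.001]], rotation=[[0, 0, 0], [0, 0, 0], [0, 0, 0], [0, 0, 0], [0, 0, 0], [0, 0, 0], [0, 0, 0], [0, 0, 0], [0, 0, 0], [0, 0, 0]], gripper=[0, 0, 0, 0, 0, 0, 0, 0, 0, 0])

```text
time_s: 21.9
tool_pos: [565.8, -62.1, 311.9]
orientation: [2.666, 0.001, 1.622]
contact_force: [8.4, -0.6, -7.2]
gripper_width: 0.145
```

```bash
cat > p2.py <<'E'
from h import *
T=tool();s=sense();b=np.radians(27);M=R.from_euler("z",3,degrees=True).as_matrix()
u=M@[-np.sin(b),0,np.cos(b)];v=M@[np.cos(b),0,np.sin(b)];w=M@[0,1,0]
q=T[:3,3]-[573.2,-61,295.6];f=s["contact_force"]
print("out",(q@u).round(1),"side",(q@v).round(1),(q@w).round(1),"F",[round(f@k,1) for k in(u,v,w)],"M",s["wrist_torque"].round(2),"turn",R.from_matrix(frame([np.sin(b),0,-np.cos(b)],[0,1,0],3).T@T[:3,:3]).as_rotvec(degrees=True).round(1),s["joints"].round(2),"T",T[:3,:3].T@v,T[:3,:3].T@w)
E
python3 p2.py
```

```text
out 17.9 side 0.8 -0.7 F [np.float64(-10.2), np.float64(4.1), np.float64(-1.1)] M [-0.11 -0.43 -0.03] turn [-0.3 -0.1  0. ] [-0.37 -0.16  1.82  0.21  1.05 -2.05] T [8.16073848e-04 9.99989211e-01 4.57296448e-03] [ 9.99998657e-01 -8.09564462e-04 -1.42512039e-03]
```

Emit:
arm_command(delta_pos=[[0, 0, -0.0025], [0, 0, -0.001], [0, 0, -0.0007], [0, 0, -0.0007], [0, 0, -0.0007]], rotation=[[0, 0, 0], [0, 0, 4], [0, 0, 6], [0, 0, 6], [0, 0, 6]], gripper=[0, 0, 0, 0, 0])

```text
time_s: 22.4
tool_pos: [565.1, -62.2, 313.2]
orientation: [2.696, -0.181, 1.262]
contact_force: [8.8, -0.9, -7.3]
gripper_width: 0.149
```

```bash
python3 p2.py
```

```text
out 19.4 side 0.7 -0.7 F [np.float64(-10.5), np.float64(4.5), np.float64(-1.4)] M [-0.16 -0.44 -0.06] turn [-0.4  0.1 23.1] [-0.37 -0.16  1.82  0.22  1.05 -1.66] T [0.39161684 0.9200995  0.00729114] [ 9.20124891e-01 -3.91624904e-01 -3.45645652e-04]
```

Emit:
arm_command(delta_pos=[[0, 0, -0.0006], [0, 0, -0.0005], [0, 0, -0.0005], [0, 0, -0.0005], [0, 0, -0.0005], [0, 0, -0.0005], [0, 0, -0.0005], [0, 0, -0.0005], [0, 0, -0.0005]], rotation=[[0, 0, 7], [0, 0, 7], [0, 0, 7], [0, 0, 7], [0, 0, 7], [0, 0, 7], [0, 0, 7], [0, 0, 7], [0, 0, 6]], gripper=[0, 0, 0, 0, 0, 0, 0, 0, 0])

```text
time_s: 23.3
tool_pos: [566.0, -62.1, 311.2]
orientation: [3.125, -0.482, 0.092]
contact_force: [7.3, -1.3, -7.0]
gripper_width: 0.147
```

```bash
python3 p2.py
```

```text
out 17.1 side 0.6 -0.7 F [np.float64(-9.5), np.float64(3.3), np.float64(-1.7)] M [-0.11 -0.38 -0.05] turn [-0.4  0.5 88. ] [-0.37 -0.16  1.82  0.22  1.04 -0.53] T [0.99932968 0.03504217 0.01059402] [ 0.03502563 -0.99938489  0.00174294]
```

Emit:
arm_command(delta_pos=[[0, 0, 0], [0, 0, 0.002], [0, 0, 0.002], [0, 0, 0.001]], rotation=[[0, 0, 1.5], [0, 0, 0], [0, 0, 0], [0, 0, 0]], gripper=[0, 0, 0, 0])

```text
time_s: 23.7
tool_pos: [567.3, -62.1, 309.4]
orientation: [3.139, -0.48, 0.061]
contact_force: [-3.0, -0.1, 0.8]
gripper_width: 0.151
```

```bash
python3 p2.py
```

```text
out 15.0 side 1.0 -0.8 F [np.float64(2.1), np.float64(-2.4), np.float64(0.0)] M [-0.02  0.65 -0.05] turn [-0.4  0.5 89.6] [-0.37 -0.15  1.82  0.22  1.04 -0.5 ] T [0.99992992 0.00740777 0.00923431] [ 0.00739551 -0.99997173  0.00136142]
```

Emit:
arm_command(delta_pos=[[0, 0, 0.001], [0, 0, 0], [0, 0, 0], [0, 0, 0], [0, 0, 0], [0, 0, -0.015], [0, 0, -0.03], [0, 0, -0.03], [0, 0, -0.02], [0, 0, 0]], rotation=[[0, 0, 0], [0, 0, 0], [0, 0, 0], [0, 0, 0], [0, 0, 0], [0, 0, 0], [0, 0, 0], [0, 0, 0], [0, 0, 0], [0, 0, 0]], gripper=[0, 0.5, 0.6, 0.6, 0.6, 0.6, 0.6, 0.6, 0.6, 0.6])

```text
time_s: 24.7
tool_pos: [522.5, -64.2, 395.1]
orientation: [3.14, -0.479, 0.061]
contact_force: [0.1, 0.2, 0.5]
gripper_width: 0.603
```

```bash
cat > pv.py <<'E'
from h import *
import sys
im,d,P=wrist(sys.argv[1])
b=np.radians(27);M=R.from_euler("z",3,degrees=True).as_matrix()
u=M@[-np.sin(b),0,np.cos(b)];v=M@[np.cos(b),0,np.sin(b)];w=M@[0,1,0]
q=P-[566,-61.8,309]; s,t,e=q@u,q@v,q@w
k=(abs(t)<40)&(abs(e)<45)&(s>8)&(s<40)&(im.max(-1)<110)
print("bar t,e (90deg => long along e)",cv2.minAreaRect(np.c_[t[k],e[k]].astype(np.float32)),"top s",np.percentile(s[k],[50,90,97]),"home would be ~7.5, parked ~21.5")
k=(abs(t)<18)&(abs(e)<18)&(s<-20)&(s>-45)
print("sleeve top",np.percentile(s[k],[50,90]) if k.sum() else None); print(sense()["joints"].round(2),sense()["tool_pos"])
E
python3 pv.py w7
```

```text
bar t,e (90deg => long along e) ((1.097877025604248, 0.7546119689941406), (65.55130004882812, 14.534674644470215), 89.93209075927734) top s [18.52502332 19.95445443 20.36758682] home would be ~7.5, parked ~21.5
sleeve top [-34.77758349 -33.77655126]
[-0.42 -0.29  1.77  0.22  1.25 -0.5 ] [522.26271064 -63.95247251 393.34161349]
```

View pics/w7.png

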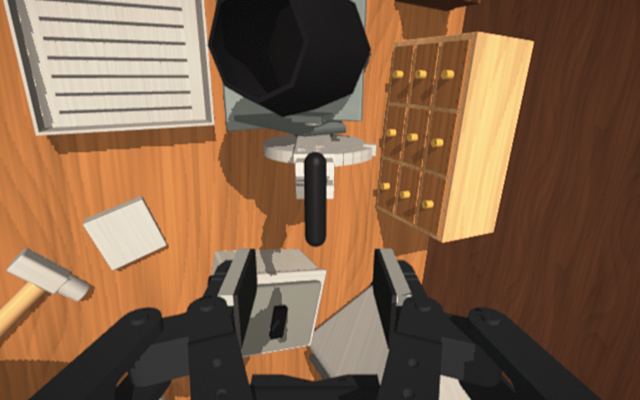

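The bar (about 315,200) now lies across the tilt plane at 90°, and its top is about 14 mm higher, so the plunger is parked. Next is the lever.

Emit:
arm_command(delta_pos=[[0, 0, -0.03], [0, -0.03, -0.03], [0, -0.05, 0], [0, -0.05, 0], [0, -0.05, 0], [0, -0.04, 0], [0, -0.02, 0], [0, 0, 0], [0, 0, 0]], rotation=[[0, 0, 0], [0, 0, 0], [0, -4, 0], [0, -5, 0], [0, -5, 0], [0, -5, 0], [0, -5, 0], [0, -3, 0], [0, 0, 0]], gripper=[0.8, 0.8, 0.8, 0.8, 0.8, 0.8, 0.8, 0.8, 0.8])

```text
time_s: 25.65
tool_pos: [480.0, 183.4, 431.7]
orientation: [-3.14, 0.032, 0.056]
contact_force: [0.6, -0.5, 0.1]
gripper_width: 0.798
```

```bash
cat > l1.py <<'E'
from h import *
import sys
Rt=frame([0,0,-1],[1,0,0],3)
G=np.array([float(v) for v in sys.argv[1:4]]) if len(sys.argv)>3 else np.array([606,197,288])
for k in(-90,19): to(G+Rt[:,2]*k,Rt)
s=sense();print(s["joints"].round(2),s["tool_pos"],s["contact_force"])
E
python3 l1.py
```

```text
turn(tool,deg) [-0.1  1.8  0.2] shift in tool now [128.3  -6.4  49.6] shift in final tool axes [126.6  -7.   53.7]
turn(tool,deg) [-0.1  1.8  0.2] shift in tool now [131.8  -6.3 158.5] shift in final tool axes [126.6  -7.  162.7]
[0.19 0.02 1.35 0.01 1.81 0.14] [479.97422841 183.35527962 431.67319554] [ 0.59568797 -0.45375464  0.10560797]
```

Emit:
arm_command(delta_pos=[[0.02, -0.003, 0], [0.035, -0.004, 0.01], [0.035, 0, 0.01], [0.025, 0, 0.005], [0.006, 0, 0], [0, 0, 0]], rotation=[[0, 0.9, 0], [0, 0.9, 0], [0, 0, 0], [0, 0, 0], [0, 0, 0], [0, 0, 0]], gripper=[0.8, 0.8, 0.8, 0.8, 0.8, 0.8])

```text
time_s: 26.25
tool_pos: [602.8, 196.7, 395.9]
orientation: [-3.142, 0.006, 0.056]
contact_force: [-1.3, 0.2, 0.6]
gripper_width: 0.803
```

```bash
python3 - <<'E'
from h import *
im,d,P=wrist("w8")
x,y,z=P[...,0],P[...,1],P[...,2]
k=(x>560)&(x<650)&(y>120)&(y<250)&(z>270)&(z<310)
print(k.sum(),cv2.minAreaRect(P[k][:,:2].astype(np.float32)),np.percentile(z[k],[50,90,98]),np.percentile(y[k],[1,99]))
E
python3 l1.py
```

```text
3242 ((606.6273803710938, 188.55148315429688), (24.267650604248047, 87.1876449584961), 5.210180759429932) [296.84031977 298.82649645 299.49694986] [146.58756598 231.60517702]
turn(tool,deg) [0.  0.4 0.2] shift in tool now [ 3.8 -0.1 17.8] shift in final tool axes [ 3.7 -0.1 17.9]
turn(tool,deg) [0.  0.4 0.2] shift in tool now [ 4.500e+00 -1.000e-01  1.268e+02] shift in final tool axes [ 3.700e+00 -1.000e-01  1.269e+02]
[0.18 0.27 1.13 0.   1.74 0.12] [602.31137738 196.68784533 395.85319616] [-0.26230928  0.18033684  0.10598055]
```

Emit:
arm_command(delta_pos=[[0.003, 0, 0.015], [0.001, 0, 0.03], [0, 0, 0.03], [0, 0, 0.025], [0, 0, 0.015], [0, 0, 0.005], [0, 0, 0]], rotation=[[0, 0, 0], [0, 0, 0], [0, 0, 0], [0, 0, 0], [0, 0, 0], [0, 0, 0], [0, 0, 0]], gripper=[0.8, 0.8, 0.8, 0.8, 0.8, 0.8, 0.8])

```text
time_s: 27.0
tool_pos: [600.3, 197.0, 273.0]
orientation: [-3.141, 0.0, 0.057]
contact_force: [0.2, -0.2, -0.0]
gripper_width: 0.796
```

```bash
python3 l1.py
```

```text
turn(tool,deg) [-0.   0.   0.3] shift in tool now [   5.6    0.2 -105. ] shift in final tool axes [   5.6    0.3 -105. ]
turn(tool,deg) [-0.   0.   0.3] shift in tool now [5.6 0.3 4. ] shift in final tool axes [5.6 0.3 4. ]
[0.18 0.3  1.34 0.   1.5  0.12] [600.34728328 196.97568607 273.0345456 ] [ 0.19520837 -0.23698925 -0.03802552]
```

Emit:
arm_command(delta_pos=[[0.003, 0, 0.002], [0.003, 0, 0.001], [0, 0, 0], [0, 0, 0], [0, 0, 0], [0, 0, 0], [0, 0, 0], [0, 0, 0]], rotation=[[0, 0, 0], [0, 0, 0], [0, 0, 0], [0, 0, 0], [0, 0, 0], [0, 0, 0], [0, 0, 0], [0, 0, 0]], gripper=[0.8, 0.8, 0, 0, 0, 0, 0, 0])

```text
time_s: 27.8
tool_pos: [605.3, 197.7, 275.2]
orientation: [-3.14, -0.0, 0.059]
contact_force: [-0.5, -0.6, -0.3]
gripper_width: 0.233
```

```bash
cat > l2.py <<'E'
from h import *
T=tool();s=sense();g=T[:3,3]-19*T[:3,2];d=g-[630.2,197,155]
print("grasp",g.round(1),"lean",np.degrees(np.arctan2(-d[0],d[2])).round(1),"r",np.hypot(d[0],d[2]).round(1),"F",s["contact_force"].round(1),"M",s["wrist_torque"].round(2),s["gripper_width"],s["orientation"].round(3),s["joints"].round(2),s["time_s"])
E
python3 l2.py
```

```text
grasp [605.3 197.6 294.2] lean 10.1 r 141.4 F [-0.5 -0.6 -0.3] M [-0.02  0.09  0.1 ] 0.23347854046776678 [-3.14  -0.     0.059] [0.18 0.31 1.32 0.   1.51 0.12] 27.8
```

Emit:
arm_command(delta_pos=[[0, 0, 0], [0, 0, 0], [0.0005, 0, 0.003], [0.0005, 0, 0.003], [0, 0, 0], [0, 0, 0], [0, 0, 0], [0, 0, 0], [0, 0, 0]], rotation=[[0, 0, 0], [0, 0, 0], [0, 0, 0], [0, 0, 0], [0, 0, 0], [0, 0, 0], [0, 0, 0], [0, 0, 0], [0, 0, 0]], gripper=[0.5, 0.5, 0.5, 0.5, 0, 0, 0, 0, 0])

```text
time_s: 28.7
tool_pos: [605.2, 197.7, 269.7]
orientation: [-3.14, 0.003, 0.059]
contact_force: [-0.3, -0.1, 0.6]
gripper_width: 0.235
```

```bash
python3 l2.py
```

```text
grasp [605.3 197.7 288.7] lean 10.5 r 136.0 F [-0.3 -0.1  0.6] M [-0.02  0.19  0.05] 0.23501806300602635 [-3.14e+00  3.00e-03  5.90e-02] [0.18 0.31 1.33 0.   1.5  0.12] 28.7
```

Emit:
arm_command(delta_pos=[[-0.0115, 0, 0.0025], [-0.0112, 0, 0.0035], [-0.011, 0, 0.0045], [-0.0105, 0, 0.0055]], rotation=[[0, 0, 0], [0, 0, 0], [0, 0, 0], [0, 0, 0]], gripper=[0, 0, 0, 0])

```text
time_s: 29.1
tool_pos: [583.0, 196.3, 264.1]
orientation: [-3.137, -0.059, 0.057]
contact_force: [11.3, 1.0, 5.3]
gripper_width: 0.236
```

```bash
python3 l2.py
```

```text
grasp [581.9 196.1 283.1] lean 20.7 r 136.9 F [11.3  1.   5.3] M [ 0.06 -2.73  0.18] 0.2360308136753094 [-3.137 -0.059  0.057] [ 0.19  0.23  1.45 -0.    1.41  0.13] 29.1
```

Emit:
arm_command(delta_pos=[[-0.011, 0, 0.005], [-0.0115, 0, 0.005], [-0.011, 0, 0.0055], [-0.011, 0, 0.006]], rotation=[[0, 2, 0], [0, 2.5, 0], [0, 2.5, 0], [0, 2.5, 0]], gripper=[0, 0, 0, 0])

```text
time_s: 29.5
tool_pos: [563.0, 195.0, 253.1]
orientation: [-3.134, -0.29, 0.055]
contact_force: [1.2, -1.0, 8.4]
gripper_width: 0.238
```

```bash
python3 l2.py
```

```text
grasp [557.6 194.6 271.3] lean 32.0 r 137.1 F [ 1.2 -1.   8.4] M [-0.29 -0.54  0.1 ] 0.23848754120307925 [-3.134 -0.29   0.055] [ 0.21  0.06  1.69 -0.04  1.11  0.16] 29.5
```

Emit:
arm_command(delta_pos=[[-0.0115, 0, 0.005], [-0.0115, 0, 0.005], [-0.0115, 0, 0.0055], [-0.0115, 0, 0.006], [-0.011, 0, 0.0065]], rotation=[[0, 2.5, 0], [0, 2.5, 0], [0, 2.5, 0], [0, 2.5, 0], [0, 2.5, 0]], gripper=[0, 0, 0, 0, 0])

```text
time_s: 30.0
tool_pos: [538.6, 193.4, 230.7]
orientation: [-3.133, -0.574, 0.056]
contact_force: [-18.5, -7.9, 24.6]
gripper_width: 0.234
```

```bash
python3 l2.py
```

```text
grasp [528.3 192.7 246.7] lean 48.0 r 137.1 F [-18.5  -7.9  24.6] M [-0.99  0.65 -0.45] 0.23425698523787455 [-3.133 -0.574  0.056] [ 0.25 -0.11  1.98 -0.15  0.71  0.27] 30.0
```

Emit:
arm_command(delta_pos=[[-0.0105, 0, 0.0015], [-0.0114, 0, 0.003], [-0.0114, 0, 0.0035], [-0.0114, 0, 0.004]], rotation=[[0, 1, 0], [0, 1, 0], [0, 1, 0], [0, 1, 0]], gripper=[0, 0, 0, 0])

```text
time_s: 30.4
tool_pos: [525.4, 192.6, 213.0]
orientation: [-3.131, -0.698, 0.059]
contact_force: [-8.7, -9.2, 17.3]
gripper_width: 0.237
```

```bash
python3 l2.py
```

```text
grasp [513.3 191.7 227.6] lean 58.2 r 137.6 F [-8.7 -9.2 17.3] M [-1.11 -1.19 -0.9 ] 0.23666568405526034 [-3.131 -0.698  0.059] [ 0.27 -0.15  2.11 -0.26  0.5   0.39] 30.4
```

Emit:
arm_command(delta_pos=[[-0.0108, 0, 0.003], [-0.0108, 0, 0.0045], [-0.0108, 0, 0.005], [-0.0108, 0, 0.0055]], rotation=[[0, -0.5, 0], [0, -0.5, 0], [0, -0.5, 0], [0, -0.5, 0]], gripper=[0, 0, 0, 0])

```text
time_s: 30.8
tool_pos: [516.4, 192.1, 191.5]
orientation: [-3.132, -0.706, 0.063]
contact_force: [-13.0, -4.7, 14.2]
gripper_width: 0.23
```

```bash
python3 l2.py
```

```text
grasp [504.1 191.2 206. ] lean 68.0 r 136.0 F [-13.   -4.7  14.2] M [-0.61 -0.46 -0.22] 0.22974275985994394 [-3.132 -0.706  0.063] [ 0.27 -0.14  2.15 -0.3   0.44  0.43] 30.8
```

Emit:
arm_command(delta_pos=[[-0.0095, 0, 0.003], [-0.0095, 0, 0.005], [-0.0095, 0, 0.006]], rotation=[[0, -0.5, 0], [0, -0.5, 0], [0, -0.5, 0]], gripper=[0, 0, 0])

```text
time_s: 31.1
tool_pos: [512.0, 191.8, 175.0]
orientation: [-3.133, -0.705, 0.066]
contact_force: [-15.6, -5.2, 14.1]
gripper_width: 0.231
```

```bash
python3 l2.py
```

```text
grasp [499.7 190.8 189.5] lean 75.2 r 134.9 F [-15.6  -5.2  14.1] M [-0.44 -0.18 -0.27] 0.23080606575393559 [-3.133 -0.705  0.066] [ 0.27 -0.11  2.18 -0.33  0.4   0.46] 31.1
```

Emit:
arm_command(delta_pos=[[-0.006, 0, 0.0015], [-0.005, 0, 0.003]], rotation=[[0, 0, 0], [0, 0, 0]], gripper=[0, 0])

```text
time_s: 31.3
tool_pos: [512.4, 192.0, 174.5]
orientation: [-3.134, -0.724, 0.068]
contact_force: [-47.5, -11.5, 50.5]
gripper_width: 0.238
```

```bash
python3 l2.py
```

```text
grasp [499.8 191.  188.7] lean 75.5 r 134.7 F [-47.5 -11.5  50.5] M [-0.99  0.62 -0.81] 0.23829002331504193 [-3.134 -0.724  0.068] [ 0.28 -0.12  2.19 -0.36  0.37  0.49] 31.3
```

Emit:
arm_command(delta_pos=[[0.001, 0, -0.0005], [0, 0, 0], [0, 0, 0], [0, 0, 0], [0, 0, 0]], rotation=[[0, 0, 0], [0, 0, 0], [0, 0, 0], [0, 0, 0], [0, 0, 0]], gripper=[0, 0.7, 0.7, 0.7, 0.7])

```text
time_s: 31.8
tool_pos: [513.3, 192.1, 177.5]
orientation: [-3.132, -0.727, 0.066]
contact_force: [-0.0, -0.4, 0.3]
gripper_width: 0.702
```

```bash
python3 l2.py
```

```text
grasp [500.7 191.1 191.6] lean 74.2 r 134.6 F [-0.  -0.4  0.3] M [-0.04  0.33  0.  ] 0.7023275934538887 [-3.132 -0.727  0.066] [ 0.27 -0.12  2.19 -0.36  0.38  0.49] 31.8
```

Emit:
arm_command(delta_pos=[[0, 0, -0.015], [0, 0, -0.03], [0, 0, -0.04], [0, 0, -0.04], [0.02, 0, -0.04], [0.04, 0, 0], [0, 0, 0]], rotation=[[0, 0, 0], [0, 0, 0], [0, 0, 0], [0, 0, 0], [0, 0, 0], [0, 0, 0], [0, 0, 0]], gripper=[0.7, 0.7, 0.7, 0.7, 0.7, 0.7, 0.7])

```text
time_s: 32.5
tool_pos: [445.3, 186.1, 346.2]
orientation: [-3.13, -0.727, 0.066]
contact_force: [0.2, 0.0, 0.5]
gripper_width: 0.697
```

```bash
python3 - <<'E'
from h import *
print(sense()["tool_pos"])
im,d,P=wrist("w9");Q={}
for n in("scene","side"):
    i,dd=optics.get_image(n);Q[n]=(i,cloud(n,dd));np.savez(f"pics/{n}9.npz",im=i,d=dd)
o=np.hstack([cv2.resize(Q["scene"][0][170:330,230:450],(400,290)),cv2.resize(Q["side"][0][150:310,190:410],(400,290))])
o=np.vstack([o,np.hstack([cv2.resize(im,(400,250)),np.zeros((250,400,3),np.uint8)])]);cv2.imwrite("pics/c9.png",o[:,:,::-1])
for n,(P,i) in {"w":(P,im),"scene":(Q["scene"][1],Q["scene"][0]),"side":(Q["side"][1],Q["side"][0])}.items():
    x,y,z=P[...,0],P[...,1],P[...,2]
    k=(x>470)&(x<530)&(y>145)&(y<240)&(z>160)&(z<225)
    if k.sum()>5: print(n,"lever",k.sum(),cv2.minAreaRect(P[k][:,:2].astype(np.float32)),np.percentile(z[k],[50,97]))
    k=(x>530)&(x<610)&(y>-110)&(y<-20)&(z>300)&(z<350)
    if k.sum()>5: print(n,"T bar",cv2.minAreaRect(P[k][:,:2].astype(np.float32)),np.percentile(z[k],[50,97]))
    k=(x>540)&(x<600)&(y>314)&(y<333)&(z>138)&(z<165)
    if k.sum()>5: print(n,"bat",k.sum(),P[k].mean(0).round(1))
# tray shift between first & last side view
a=np.load("pics/side0.npz");b=np.load("pics/side9.npz")
for f in(a,b):
    P=cloud("side",f["d"]);k=(P[...,0]>330)&(P[...,0]<560)&(P[...,1]>-80)&(P[...,1]<180)&(P[...,2]>34)&(P[...,2]<50)
    print("tray rim",cv2.minAreaRect(P[k][:,:2].astype(np.float32)))
E
```

```text
[445.31732406 186.07432921 346.18030824]
w lever 2478 ((507.6580810546875, 184.49551391601562), (39.089332580566406, 81.66841888427734), 4.124064922332764) [200.10358397 202.99929719]
w bat 347 [569.8 322.7 147.3]
scene lever 163 ((502.487548828125, 182.50106811523438), (30.18760871887207, 82.70365905761719), 12.2113676071167) [200.60068422 206.68854173]
scene T bar ((565.1702270507812, -59.42426300048828), (20.95273780822754, 60.538780212402344), 0.37977418303489685) [325.2935672  330.66731007]
scene bat 42 [579.6 324.4 146.2]
side lever 147 ((500.51202392578125, 184.08876037597656), (31.239336013793945, 87.57176208496094), 16.144027709960938) [199.15735893 205.69540368]
side T bar ((560.2860107421875, -58.18803405761719), (14.538354873657227, 65.83607482910156), 4.18510103225708) [325.62991833 330.46225209]
side bat 32 [573.  326.  147.5]
tray rim ((457.82281494140625, 51.09132766723633), (195.40841674804688, 207.6770782470703), 2.947950839996338)
tray rim ((457.3055419921875, 51.95659637451172), (194.71018981933594, 212.3836212158203), 2.9247775077819824)
```

View pics/c9.png

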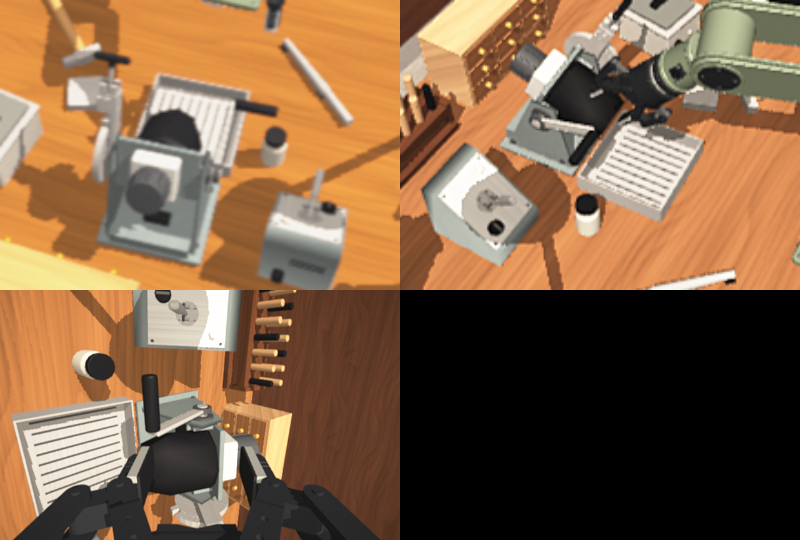

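Lever grip centre is at about z 191–192, against 190 at the stop. Plunger is parked, the bat home and the tray unmoved. The release may have let the lever spring back about a degree, so I'll press it gently down to the stop from above with shut fingers.

Emit:
arm_command(delta_pos=[[0, 0, 0], [0, 0, 0], [0, 0, 0], [0, 0, 0], [0, 0, 0], [0, 0, 0], [0, 0, 0]], rotation=[[0, -7, 0], [0, -7, 0], [0, -7, 0], [0, -7, 0], [0, -7, 0], [0, -5, 0], [0, 0, 0]], gripper=[0, 0, 0, 0, 0, 0, 0])

```text
time_s: 33.35
tool_pos: [427.6, 182.8, 312.1]
orientation: [3.14, 0.058, 0.075]
contact_force: [0.3, -0.1, -0.4]
gripper_width: 0.001
```

```bash
cat > n.py <<'E'
from h import *
Rt=frame([0,0,-1],[1,0,0],3)
to([499,192,225],Rt);s=sense();print(s["tool_pos"],s["contact_force"].round(1),s["gripper_width"])
E
python3 n.py
```

```text
turn(tool,deg) [0.1 3.3 1.3] shift in tool now [76.8 -4.  82.8] shift in final tool axes [71.8 -5.4 87.1]
[427.62150396 182.84637412 312.11995869] [ 0.3 -0.1 -0.4] 0.0009055441163739174
```

Emit:
arm_command(delta_pos=[[0.015, -0.002, 0], [0.025, -0.002, 0], [0.02, -0.001, 0], [0.01, 0, 0.01], [0, 0, 0.02], [0, 0, 0.02], [0, 0, 0.015], [0, 0, 0]], rotation=[[0, 1.7, 0.6], [0, 1.6, 0.6], [0, 0, 0], [0, 0, 0], [0, 0, 0], [0, 0, 0], [0, 0, 0], [0, 0, 0]], gripper=[0, 0, 0, 0, 0, 0, 0, 0])

```text
time_s: 34.15
tool_pos: [486.0, 190.6, 225.8]
orientation: [3.133, 0.022, 0.054]
contact_force: [-0.6, 0.1, 0.0]
gripper_width: -0.001
```

```bash
python3 n.py
```

```text
turn(tool,deg) [0.5 1.3 0.1] shift in tool now [13.1 -0.7  0.5] shift in final tool axes [13.1 -0.7  0.8]
[485.95584848 190.64048216 225.8329296 ] [-0.6  0.1  0. ] -0.0006150108495901229
```

Emit:
arm_command(delta_pos=[[0.005, 0, 0], [0.006, 0, 0], [0.003, 0, 0.003], [0, 0, 0.006], [0, 0, 0.006], [0, 0, 0.004], [0, 0, 0.003]], rotation=[[0, 1, 0], [0, 0, 0], [0, 0, 0], [0, 0, 0], [0, 0, 0], [0, 0, 0], [0, 0, 0]], gripper=[0, 0, 0, 0, 0, 0, 0])

```text
time_s: 34.85
tool_pos: [501.2, 191.6, 203.8]
orientation: [3.134, -0.001, 0.055]
contact_force: [-0.7, -0.9, -0.1]
gripper_width: -0.001
```

Emit:
arm_command(delta_pos=[[0, 0, 0.002], [0, 0, 0.002]], rotation=[[0, 0, 0], [0, 0, 0]], gripper=[0, 0])

```text
time_s: 35.05
tool_pos: [500.6, 191.6, 200.8]
orientation: [3.134, 0.001, 0.055]
contact_force: [-5.6, -1.7, 14.1]
gripper_width: -0.004
```

Emit:
arm_command(delta_pos=[[0, 0, 0.002]], rotation=[[0, 0, 0]], gripper=[0])

```text
time_s: 35.15
tool_pos: [500.6, 191.6, 200.8]
orientation: [3.133, 0.001, 0.055]
contact_force: [-5.7, -1.2, 13.2]
gripper_width: -0.0
```

Emit:
arm_command(delta_pos=[[0, 0, 0.004]], rotation=[[0, 0, 0]], gripper=[0])

```text
time_s: 35.25
tool_pos: [500.7, 191.6, 200.6]
orientation: [3.133, -0.0, 0.056]
contact_force: [-11.3, -2.8, 24.7]
gripper_width: 0.006
```

Emit:
arm_command(delta_pos=[[0, 0, -0.02], [0, 0, -0.03], [0, 0, -0.04], [0, 0, -0.04], [-0.02, 0, -0.02], [0, 0, 0], [0, 0, 0]], rotation=[[0, 0, 0], [0, 0, 0], [0, 0, 0], [0, 0, 0], [0, 0, 0], [0, 0, 0], [0, 0, 0]], gripper=[0, 0, 0, 0, 0, 0, 0])

```text
time_s: 35.95
tool_pos: [480.6, 191.7, 356.5]
orientation: [3.133, -0.003, 0.056]
contact_force: [-0.3, -1.0, -0.2]
gripper_width: 0.0
```

```bash
python3 - <<'E'
from h import *
s=sense();print(s["tool_pos"],s["contact_force"],s["time_s"])
A={n:np.load(f"pics/{n}0.npz") for n in("scene","side")}
for n in A:
    im,d=optics.get_image(n);P=cloud(n,d);x,y,z=P[...,0],P[...,1],P[...,2]
    k=(x>470)&(x<530)&(y>145)&(y<240)&(z>160)&(z<225);print(n,"lever top",np.percentile(z[k],[50,97]) if k.sum()>5 else None)
    k=(x>530)&(x<610)&(y>-110)&(y<-20)&(z>300)&(z<350)
    if k.sum()>5: print(" T bar",cv2.minAreaRect(P[k][:,:2].astype(np.float32)),np.percentile(z[k],97))
    k=(x>540)&(x<600)&(y>314)&(y<333)&(z>138)&(z<165); print(" bat",P[k].mean(0).round(1),z[k].max())
    # loose items: compare bottle / block centroids
    for nm,(a,b,c,e,h0,h1) in dict(bottle=(440,510,190,260,60,100),block=(390,510,-260,-140,14,30)).items():
        r=[]
        for Q in(cloud(n,A[n]["d"]),P):
            m=(Q[...,0]>a)&(Q[...,0]<b)&(Q[...,1]>c)&(Q[...,1]<e)&(Q[...,2]>h0)&(Q[...,2]<h1); r.append(np.median(Q[m],0).round(1) if m.sum()>5 else None)
        print(" ",nm,r)
env.close_job()
E
```

```text
[480.58475597 191.68970321 356.46514366] [-0.25226019 -0.96148995 -0.16664473] 35.95
scene lever top [198.88055081 204.0282698 ]
 T bar ((565.2045288085938, -60.289310455322266), (20.635072708129883, 62.9819221496582), 4.351723670959473) 331.3904572846351
 bat [579.4 324.1 146.8] 158.05248984929244
  bottle [array([482.9, 227.9,  84. ]), array([481.4, 226.9,  84.3])]
  block [array([ 446.1, -193.8,   22.5]), array([ 448.1, -195. ,   22.4])]
side lever top [196.65238624 205.27552512]
 T bar ((558.6116333007812, -41.051116943359375), (27.071226119995117, 12.324711799621582), 68.78620147705078) 329.2160817061646
 bat [573.3 325.8 146.5] 155.9405338938766
  bottle [array([470.3, 230.4,  82.4]), array([472.5, 230.2,  83.2])]
  block [array([ 442.7, -189.8,   20.7]), array([ 442. , -187.5,   21. ])]
the job is handed in; nothing more can be done
```

The job is done in the order asked and handed in at about 36 s of the 72 s allowed.

1. **Toggle:** I pulled it out, swung it down and let it drop into its lower notch. Afterwards the bat leaned about 52° from vertical, with its end about 103 mm from the pivot. That is the same distance as when it sat home in the upper notch.
2. **Plunger:** I pulled the T-handle, turned it a quarter turn (89.6°) and let it settle. On seating, the pull of the spring disappeared. The close-up picture then showed the bar square across the tilt plane and about 14 mm out.
3. **Barrel:** I tipped it with the lever to about 75° of lean, which is its stop. I then pressed the lever down again with shut fingers; it took 25 N without moving.

**Hitches:** The toggle took three grasps, because joint 6 and then joint 4 reached the end of its range during the swing. Joint 6 read 2.8206 against a limit quoted as 2.82, so I can't rule out that it counts as a pass over the limit. While a joint was stuck there, the pull on the bat rose to about 62 N at the wrist, below the 120 N limit.

**Last checks:**
- **Bench:** the tray, bottle and bench block were within about 2.5 mm of where they started, which is within camera noise. I did not measure the mandrel, hammer, brush or pot again.
- **T-bar:** in the last side view the bar measured only 27 mm long, probably partly hidden by the arm. Its height there, and the full reading in the last scene view, agree with it being parked.
- **Robot:** at hand-in it was clear of everything, with under 1 N on the wrist.

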